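# Weigh two plates on a beam scale

## Task

Weigh the two aluminium plates together on the beam scale: hang the big plate on the scale's hook first and then the small plate in front of it on the same hook, each by its hole. Then slide the poise along the beam until the beam comes to rest level by itself, with its pointed end at the white mark, and leave the roll of masking tape, the sanding roll and the screwdriver where they are.

Things in the scene. Friction and masses are not known exactly. Their poses are not given: they have to be found in the camera images.
- beam (a joint): Tilt of the scale's steel beam (rad), a bar 305 mm long, 8 mm thick, 18 mm high. 0 is level; positive means hook end up, poise end down. Stops at -0.14 and +0.14; it starts at the + stop and stays there, even with both plates hung, until the poise is moved. Left alone it swings to rest in about 1.5 s.
- poise (a joint): Position of the brass sliding poise (250 g) along the beam (m): it stands 50 mm + this from the pivot, on the side away from the hook; grows outward, 0 to 0.115. Slides with 1.2 N of friction, stays where left. With both plates hung, balance lies between 0.03 and 0.085, by the plates' true masses; near it each 10 mm outward tilts the beam by about +0.065 rad.
- beam_pivot (a point): Beam's pivot, 165 mm above the bench, mid-beam in height and thickness. Axes turn with the beam: y along it to the hook end, x level, to the scale's back, z up. Behind (x 25 to 47 mm) a column 34 mm wide rises 22 mm above the pivot; a bob hangs 100 mm below. At y = -232 mm, x 21 to 31 mm, a post with the white level mark and two stop pins rises 40 mm above pivot height.
- hook_root (a point): Where the hook leaves the beam's front face, 70 mm from the pivot. Axes as beam_pivot's. The hook is a round steel bar, 10 mm in diameter, running level from here along -x for 100 mm (roughly at the robot), then turning up: its tip ends 110 mm out, 13 mm above the bar's axis. A collar 24 mm across, 5 mm thick, is at the root.
- poise_knob (a point): Centre of the black ball knob, 22 mm in diameter, 52 mm above the beam's centre line on a 9 mm stem on top of the brass poise (30 x 30 x 34 mm, its top 13 mm above the centre line). Axes as beam_pivot's. Can be gripped or pushed along the beam.
- big_plate_centre (a point): Centre of the big aluminium plate, 80 mm wide (its y), 130 mm high (its z, up along the plate), 10 mm thick (its x), about 260 g (0.85 to 1.2 times). It stands in a slanted plywood rack, top edge leaning 25 to 33 degrees towards the robot, its lowest 36 mm between the rack's cheeks; pull it out along its own z.
- big_plate_hole (a point): Centre of the big plate's round hole, 34 mm in diameter, 55 mm below the top edge (10 mm above the plate's centre). Axes as the plate's. When hung it rests 12 mm below the hook bar's axis.
- small_plate_centre (a point): Centre of the small aluminium plate, 56 mm wide (y), 105 mm high (z), 10 mm thick (x), about 140 g (0.85 to 1.2 times), standing in the same rack beside the big one (either may be left or right; centres 100 mm apart).
- small_plate_hole (a point): Centre of the small plate's round hole, 34 mm in diameter, 55 mm below the top edge (2.5 mm below the plate's centre). Axes as the plate's. When hung it rests 12 mm below the hook bar's axis.
- big_plate: The big plate; origin at the middle of its lower edge.
- small_plate: The small plate; origin at the middle of its lower edge.
- tape_roll: Roll of masking tape, 110 mm across, 24 mm high, lying flat behind the scale; origin under its centre. Bystander.
- sanding_roll: Dark sanding roll, 49 x 106 x 49 mm, lying at the front edge; origin under its centre. Bystander.
- screwdriver: Screwdriver, 210 mm long, 30 mm high, lying behind the rack; origin under its centre. Bystander.

How it is judged:
By the outcome, as a careful person would: the job done as asked, in the order asked, and still so for the second after the job is handed in, with the robot touching nothing.
It also fails if it takes over 72 s, if anything falls off the work surface, if the arm or the gripper's body presses on something with over 40 N, if the wrist force passes 120 N, or if a joint passes its speed limit or range.

## Robot

A 6-joint arm with a two-finger parallel gripper is mounted at the origin on a cart in front of the work surface, level with it; the furniture and walls round the work are solid. World frame = base frame: x ahead of the robot, y to its left, z up, the work surface at z = 0. Lengths are in m, angles in rad, forces in N, time in s.
With the tool pointing down it reaches from about 0.4 to 0.925 m from the base axis. Payload 12.5 kg.
Tool frame: the origin (TCP) lies at the very end of the fingers, on their centre line; the grasp point (between the pads) lies 19 mm behind it; y points along the fingers, x is the direction in which the jaws open and shut, and the axes are right-handed (so a half turn about y gives the same grasp; the last joint's range is limited). The gripper opens to 95 mm and grips with 3 to 60 N. Pads are 20 mm wide; open, the fingers measure 119 mm over their backs; the gripper's body (75 mm by 180 mm) begins 59 mm behind the grasp point.
Start: joints at [1.209, 0.491, 1.559, -0, 1.092, -0.106], TCP at [0.158, 0.605, 0.215] pointing down, gripper open.
Joint ranges: [-3.1, 3.1], [-0.84, 2.19], [0.05, 2.79], [-1.13, 4.28], [0.06, 2.93], [-2.69, 2.69]. Speed limits (rad/s): [2.22, 2.22, 2.79, 3.14, 3.14, 3.14].

## Interface

Orientations are given as [roll, pitch, yaw] about the fixed x, y, z axes, in that order (R = Rz(yaw) Ry(pitch) Rx(roll)).
In Python, from cell import * gives the robot as it stands.
- The arm moves only by the tool jog_arm, never from a script. Its argument "rows" is a list that holds one entry, the list of rows, each a list of 5 numbers: the gripper command: -1 is fully open, 1 is shut, values between are in proportion, then the shift along the tool's x, y, z in cm, then the turn about the tool's y in degrees. A call has 1 to 12 rows; each row shifts and turns the pose as measured when the row begins, along the tool's axes as they then stand; what a row does not reach is not made up. A row lasts 1/12 s, in which the tool goes at most 41.7 mm and 7.16 degrees, less where a joint would pass 70% of its speed; a pose out of reach is approached as far as the arm can. A call is refused whole if a number of a shift passes 4.17 or a number of a turn 7.16, either way. A call with a gripper value outside its range is refused whole. The fingers move at their own pace and stop on an object; "force" is the grip in N (left out, the last holds). Time passes only in rows, so rows that do not move let the fingers close. It gives the time, the measured TCP pose, the force and the opening at its end, in the units of the state.
- observe(): the state, without advancing time (a new reading comes with each control period).
- grab_frame(name): name is "side" or "top"; returns a dict with "pixels" (400x640x3 uint8, red, green, blue), "fx", "fy", "cx", "cy" (pixels), "R" (3x3) and "t" (3): a world point X has camera coordinates R X + t. Camera axes: x right, y down, z forward; pixel columns grow to the right and rows downward; lengths in m; the calibration is good to about 2 mm. A picture is of the moment at which its call begins. There is no depth.
- job_done(): hands the job in, once; it reports no verdict.
The state is a dict: "t": time; "joints": joint angles; "joint_velocities": joint speeds; "joint_efforts": joint torques, N m; "tool_pos": TCP position; "orientation": TCP orientation; "force": force on the tool from outside, world axes, zero at the start; "wrist_torque": the same for the moment, N m; "width": opening from 0.0 (shut) to 1.0 (fully open).
Only numpy, scipy, OpenCV 4.12 (cv2) and the standard library are available. Lean on these libraries where they do the work, as an engineer would, in place of code of your own. Each camera call takes 0.05 s, during which the arm holds its last target.

## Working session

There is one attempt and no reset: what is moved stays moved. The work goes in short steps, Python scripts to look and compute and a tool call to move; the robot and the scene stay as the last step left them, time stands still between calls to the robot, and variables do not carry over. Pictures are saved under pics/ and viewed, and the job is handed in when it is done.

Besides the shell and the picture viewer there is one more tool, called after "Call:" as name(argument=value, ...) on one line, values as JSON. jog_arm: Moves the arm, as the interface text tells. Its arguments: {"type":"object","properties":{"rows":{"type":"array"},"force":{"type":"number"}},"required":["rows"]}

```bash
ls; mkdir -p pics
python3 - <<'E'
from cell import *
import cv2
print(observe())
for n in("side","top"):
    f=grab_frame(n); cv2.imwrite(f"pics/{n}0.png",f["pixels"][:,:,::-1]); print(n,f["fx"],f["fy"],f["cx"],f["cy"],f["R"],f["t"])
E
```

```text
pics
{'t': 0.0, 'joints': array([ 1.20938972e+00,  4.91569689e-01,  1.55947746e+00,  1.04049960e-05,
        1.09168325e+00, -1.05591205e-01]), 'joint_velocities': array([ 0.00098637, -0.00121342, -0.00058713, -0.00120107,  0.00047773,
       -0.00043338]), 'joint_efforts': array([-2.04835334e-03, -6.12648869e+01, -2.58169073e+01,  6.91555697e-02,
        4.84182313e-02, -1.11619686e-04]), 'tool_pos': array([0.15802677, 0.6044306 , 0.21404581]), 'orientation': array([-1.57066724e+00,  1.13043023e-03,  1.31497620e+00]), 'force': array([-0.16956458,  0.69149019,  0.59285612]), 'wrist_torque': array([ 0.02479535, -0.00207143, -0.04586016]), 'width': 0.9997307669938158}
side 479.3116445701529 479.3116445701529 315.159032280936 194.9584701557515 [[-0.99989153 -0.01127975  0.00947115]
 [-0.01442701  0.62057455 -0.78401473]
 [ 0.00296594 -0.78406632 -0.62066997]] [ 0.56812282 -0.01794057  1.46027518]
top 385.2950675933839 385.2950675933839 319.53390729522243 200.20568557824012 [[ 0.0163485  -0.99984989 -0.00573732]
 [-0.99110563 -0.01544706 -0.13217796]
 [ 0.13206949  0.0078472  -0.9912094 ]] [0.21126008 0.57806195 0.91931438]
```

View pics/side0.png

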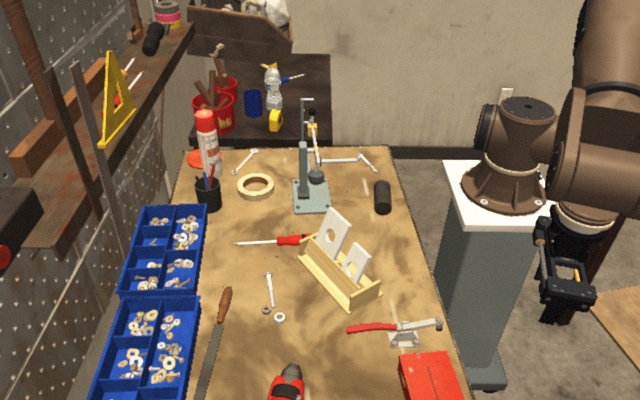

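View pics/top0.png

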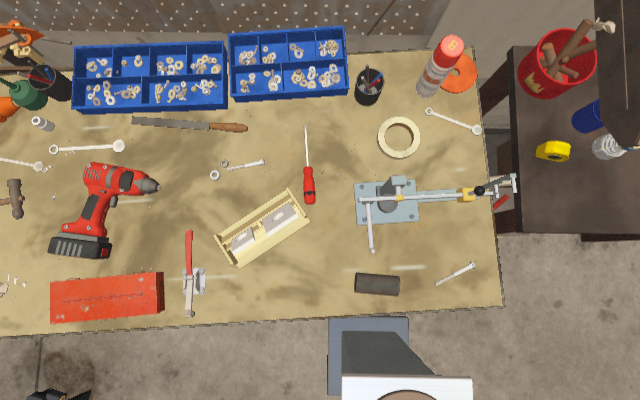

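The side view shows the rack at about (340,270) and the scale at (312,170). The top view shows the rack at (262,228), the scale pivot at about (385,197) and the hook running from (368,198) to (372,250). I'll enlarge both.

Run:
```python
import cv2
s=cv2.imread("pics/side0.png");t=cv2.imread("pics/top0.png")
def c(im,x,y,w,h,k,n):
    cv2.imwrite(n,cv2.resize(im[y:y+h,x:x+w],None,fx=k,fy=k,interpolation=cv2.INTER_CUBIC))
c(s,280,200,110,110,5,"pics/c1.png");c(s,270,90,120,130,4.5,"pics/c2.png")
c(t,205,180,115,95,6,"pics/c3.png");c(t,345,165,180,95,4.4,"pics/c4.png")
```

```text
(no output)
```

View pics/c1.png

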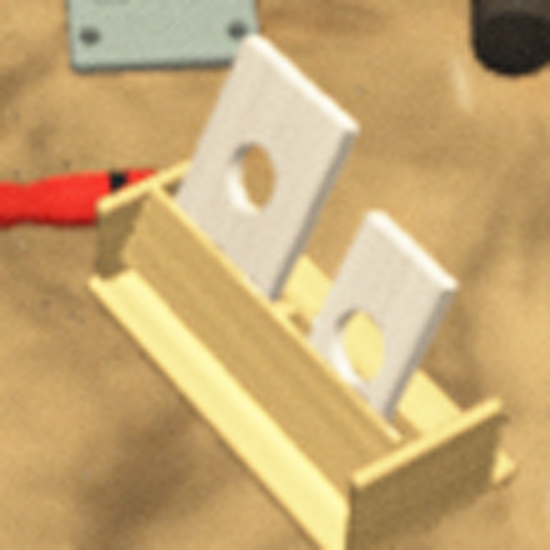

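View pics/c2.png

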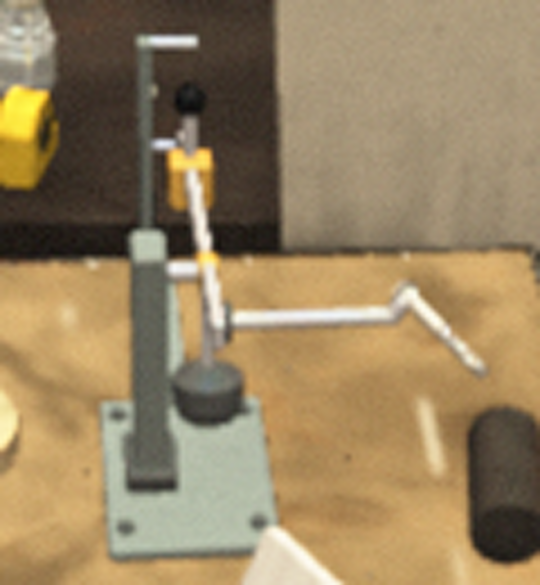

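View pics/c3.png

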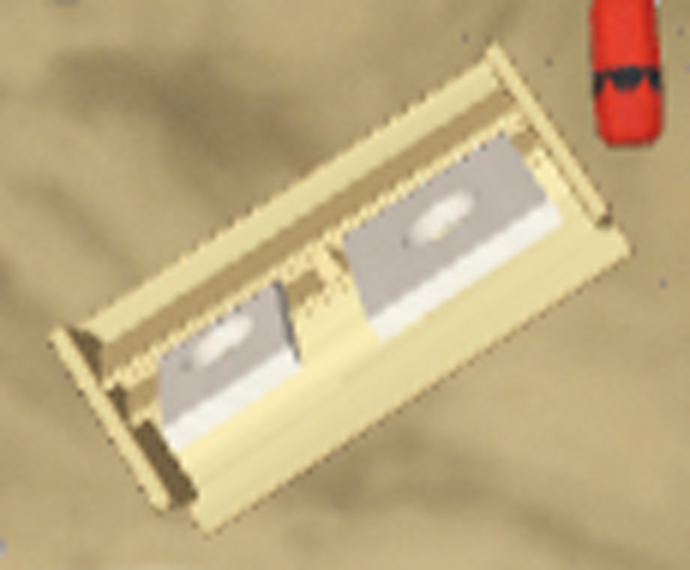

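View pics/c4.png

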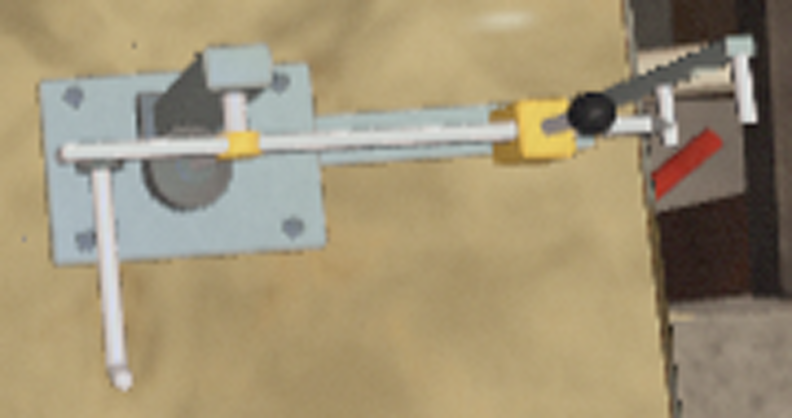

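The side crop shows the big plate's top corners near (255,37) and (355,130) in crop pixels. I'll enlarge more for precise corners.

```bash
cat > h.py <<'E'
import cv2,numpy as np
def crop(im,x,y,w,h,k,n,grid=10):
    o=cv2.resize(im[y:y+h,x:x+w],None,fx=k,fy=k,interpolation=cv2.INTER_CUBIC)
    for i in range(0,w,grid):
        cv2.putText(o,str(x+i),(int((i+.5)*k)-10,10),0,.35,(0,0,255),1); cv2.line(o,(int((i+.5)*k),12),(int((i+.5)*k),20),(0,0,255),1)
    for i in range(0,h,grid):
        cv2.putText(o,str(y+i),(0,int((i+.5)*k)+4),0,.35,(0,0,255),1); cv2.line(o,(24,int((i+.5)*k)),(32,int((i+.5)*k)),(0,0,255),1)
    cv2.imwrite(n,o)
E
python3 - <<'E'
import cv2
from h import *
s=cv2.imread("pics/side0.png");t=cv2.imread("pics/top0.png")
crop(s,310,203,65,85,7,"pics/d1.png")
crop(t,225,195,80,60,10,"pics/d2.png")
E
```

```text
(no output)
```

View pics/d1.png

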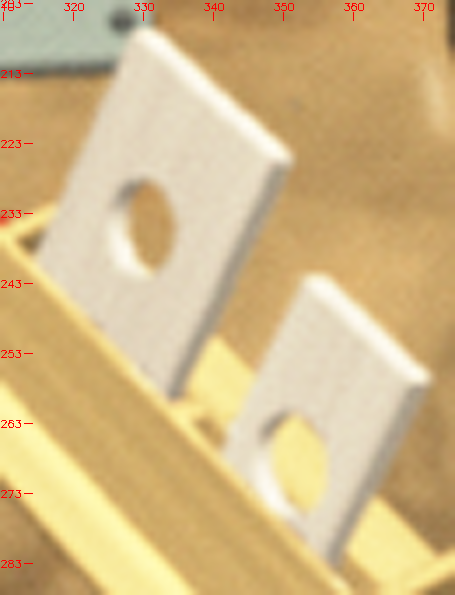

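View pics/d2.png

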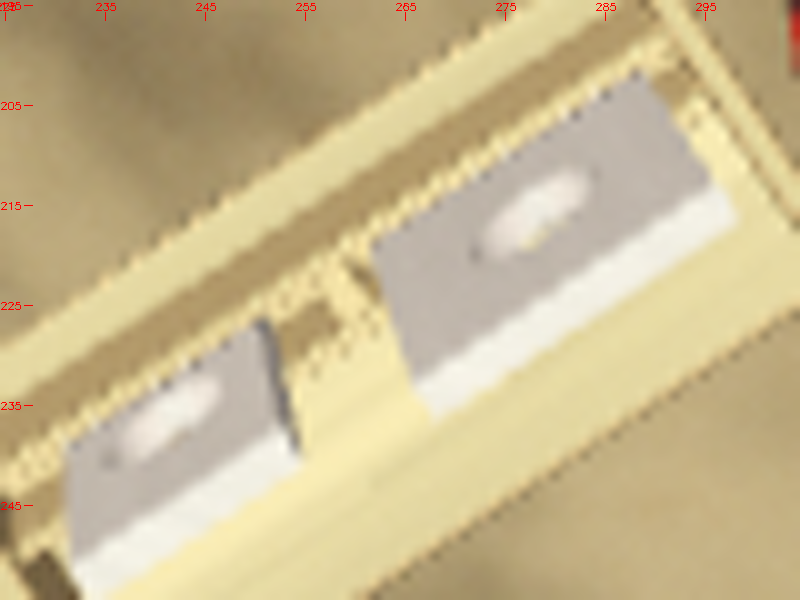

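The corners and holes of both plates read cleanly in both views: big on the right and small on the left, seen from the robot. Next I'll fit the rack plane.

```bash
cat >> h.py <<'E'
from scipy.spatial.transform import Rotation as Ro
from scipy.optimize import least_squares
CAM={"side":(479.3116445701529,315.159032280936,194.9584701557515,np.array([[-0.99989153,-0.01127975,0.00947115],[-0.01442701,0.62057455,-0.78401473],[0.00296594,-0.78406632,-0.62066997]]),np.array([0.56812282,-0.01794057,1.46027518])),
"top":(385.2950675933839,319.53390729522243,200.20568557824012,np.array([[0.0163485,-0.99984989,-0.00573732],[-0.99110563,-0.01544706,-0.13217796],[0.13206949,0.0078472,-0.9912094]]),np.array([0.21126008,0.57806195,0.91931438]))}
def proj(c,X):
    f,cx,cy,R,t=CAM[c]; p=np.atleast_2d(X)@R.T+t
    return np.c_[f*p[:,0]/p[:,2]+cx,f*p[:,1]/p[:,2]+cy]
def tri(us,ut):
    g=lambda X:np.r_[(proj("side",X)[0]-us),(proj("top",X)[0]-ut)]
    r=least_squares(g,[.6,0,.1]); return r.x,r.fun
def onplane(c,u,axis,val):
    g=lambda q:proj(c,np.insert(q,axis,val))[0]-u
    q=least_squares(g,[.5,.0]).x; return np.insert(q,axis,val)
E
python3 - <<'E'
from h import *
# (cam, plate, local x,y,z from bottom-mid, px)
B={"b":(.04,.13),"s":(.028,.105)}
obs=[]
def add(c,p,bm,fm,bp,fp,hole):
    w,h=B[p]
    for (x,y),u in zip([(.005,-w),(-.005,-w),(.005,w),(-.005,w)],[bm,fm,bp,fp]): obs.append((c,p,(x,y,h),u))
    obs.append((c,p,(.005,0,h-.055),hole))
add("side","b",(328.5,207.9),(330.6,206.1),(349.5,227.1),(351.4,225.1),(329.6,235.2))
add("side","s",(352.8,243.5),(354.8,241.5),(369.1,258.2),(370.9,256.4),(351.2,269.1))
add("top","b",(295.7,213),(298.2,216.7),(266,233),(268,236.3),(278,215.7))
add("top","s",(252.8,237.5),(254.5,240.2),(231.8,250.5),(233,254.5),(241.3,236.4))
def res(q):
    R=Ro.from_euler("z",q[3])*Ro.from_euler("y",-q[4])
    o=[]
    for c,p,l,u in obs:
        l=np.array(l)+([0,.1,q[5]] if p=="s" else 0)
        o.append(proj(c,q[:3]+R.apply(l))[0]-u)
    return np.array(o).ravel()
r=least_squares(res,[.5,.1,.03,.56,.5,0]);q=r.x
print(np.round(q,4),np.degrees(q[3:5]),"rms",np.sqrt(np.mean(r.fun**2)))
print(np.round(r.fun.reshape(-1,2),1).tolist())
print("sd",np.sqrt(np.diag(np.linalg.inv(r.jac.T@r.jac)))*.5)
R=Ro.from_euler("z",q[3])*Ro.from_euler("y",-q[4])
for n,y,h in(("big",0,.13),("small",.1,.105)):
  for z in(0,h/2,h-.055,h): print(n,z,np.round(q[:3]+R.apply([0,y,z+(q[5] if y else 0)]),4))
np.save("rack.npy",q)
E
```

```text
[5.514e-01 3.319e-01 2.350e-02 6.017e-01 4.303e-01 1.000e-04] [34.47765507 24.65152283] rms 0.6488745170420743
[[0.4, -0.6], [1.3, 1.2], [-0.7, -1.3], [0.5, 0.6], [0.5, 0.2], [0.3, -0.8], [1.3, 1.0], [-0.6, -0.7], [0.6, 0.8], [0.1, 0.3], [0.4, -0.8], [0.3, -0.9], [-0.5, -0.7], [0.0, -0.4], [-0.2, -0.0], [-0.3, -0.6], [0.5, 0.1], [-0.5, 0.3], [0.9, -0.3], [-0.2, -0.3]]
sd [0.00118795 0.00100626 0.00090514 0.00591903 0.01380658 0.00093341]
big 0 [0.5514 0.3319 0.0235]
big 0.065 [0.5291 0.3165 0.0825]
big 0.07500000000000001 [0.5256 0.3142 0.0916]
big 0.13 [0.5067 0.3012 0.1416]
small 0 [0.4948 0.4143 0.0235]
small 0.0525 [0.4767 0.4019 0.0712]
small 0.049999999999999996 [0.4776 0.4025 0.069 ]
small 0.105 [0.4587 0.3895 0.1189]
```

Run:
```python
import cv2
from h import *
s=cv2.imread("pics/side0.png");t=cv2.imread("pics/top0.png")
crop(s,292,95,75,80,7,"pics/d3.png")
crop(t,350,170,80,90,6,"pics/d4.png")
crop(t,430,165,100,50,8,"pics/d5.png")
```

```text
(no output)
```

View pics/d3.png

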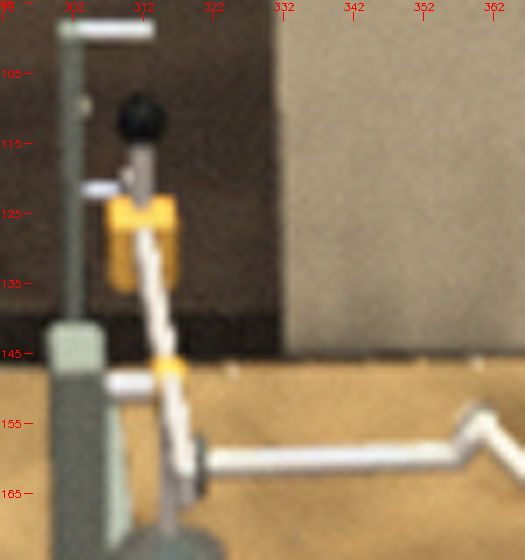

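View pics/d4.png

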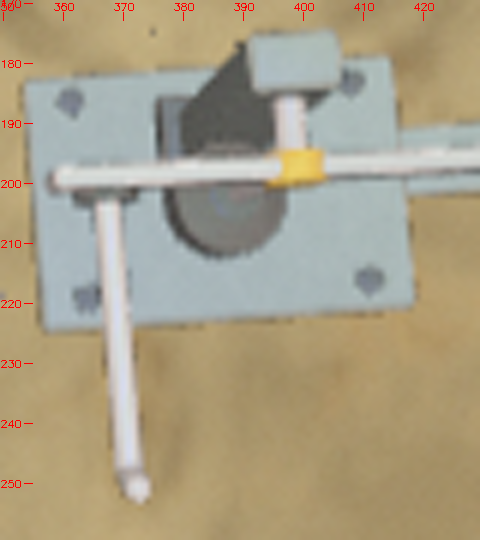

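View pics/d5.png

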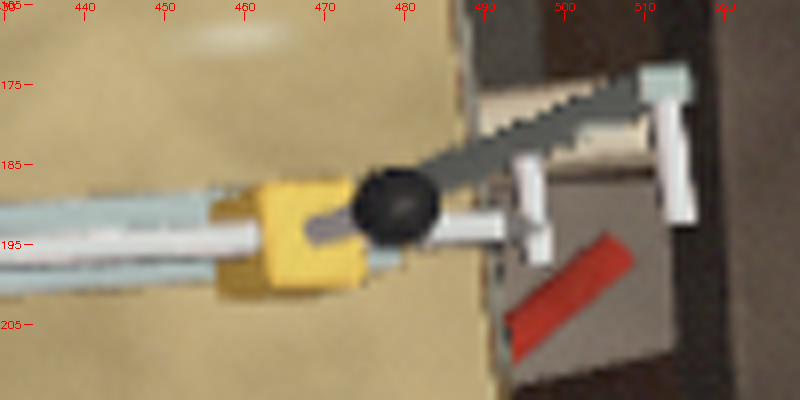

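The scale's knob, collar, hook bend and tip, and column top are visible in both views. Next I'll fit the scale pose.

Run:
```python
from h import *
T=.14
K=lambda p:(0,-.05-p,.052)
obs=[("side","k",(311.6,111.4)),("top","k",(478.9,190.1)),
("side",(-.104,.07,0),(356.9,159.4)),("top",(-.104,.07,0),(370.9,247.7)),
("side",(-.114,.07,.013),(360.3,152.9)),("top",(-.114,.07,.013),(372.3,251)),
("side",(-.0065,.07,0),(320.1,160.9)),("top",(-.0065,.07,0),(367,201.7)),
("top","col",(399.2,179.8))]
def res(q):
    Rz=Ro.from_euler("z",q[3]);R=Rz*Ro.from_euler("x",T);o=[]
    for c,l,u in obs:
        X=q[:3]+(Rz.apply([.036,0,.022]) if l=="col" else R.apply(K(q[4]) if l=="k" else l))
        o.append(proj(c,X)[0]-u)
    return np.r_[np.array(o).ravel(),(q[2]-.165)/.001]
r=least_squares(res,[.6,0,.165,0,.1]);q=r.x
print(np.round(q,4),np.degrees(q[3])); print(np.round(r.fun[:-1].reshape(-1,2),1).tolist())
print("sd",np.sqrt(np.diag(np.linalg.inv(r.jac.T@r.jac)))*.6)
R=Ro.from_euler("z",q[3])*Ro.from_euler("x",T)
for n,l in(("root",(-.004,.07,0)),("bend",(-.104,.07,0)),("tip",(-.114,.07,.013)),("knob",K(q[4]))): print(n,np.round(q[:3]+R.apply(l),4))
np.save("scale.npy",q)
```

```text
[0.5676 0.0492 0.1654 0.0797 0.1061] 4.564484095696744
[[0.5, 0.1], [0.0, -0.1], [-0.0, 0.1], [0.1, -0.3], [0.5, 2.1], [0.7, 1.2], [-0.0, -0.2], [0.2, -0.4], [-0.1, -1.2]]
sd [0.0004659  0.00064922 0.00053097 0.00450448 0.00147731]
root [0.5581 0.118  0.1752]
bend [0.4584 0.1101 0.1752]
tip [0.4486 0.1075 0.1881]
knob [ 0.5805 -0.112   0.1951]
```

```bash
cat > go.py <<'E'
import sys,numpy as np
from cell import observe
def go(x,y,z,yaw=None):
    o=observe();p=o["tool_pos"];Y=o["orientation"][2]
    d=np.array([x,y,z])-p
    c,s=np.cos(Y),np.sin(Y)
    print("t %.2f pos"%o["t"],np.round(p,4),"rpy",np.round(np.degrees(o["orientation"]),2),"w %.3f"%o["width"],"F",np.round(o["force"],1))
    print("shift cm tool x,y,z:",np.round(100*np.array([c*d[0]+s*d[1],-d[2],-s*d[0]+c*d[1]]),2), "turn deg:", None if yaw is None else round(np.degrees(Y)-yaw,2))
if __name__=="__main__": go(*map(float,sys.argv[1:]))
E
python3 go.py .517 .308 .214 124.5
python3 - <<'E'
from h import *
for a,b in (((349.9,295.5),(213.5,234.5)),((379.1,279.5),(232.8,264.5))): print(tri(np.array(a),np.array(b)))
print(np.round(np.array(tri(np.array((313,233)),np.array((288.,188.)))[0]),3))
E
```

```text
t 0.10 pos [0.158  0.6045 0.2141] rpy [-8.999e+01  6.000e-02  7.534e+01] w 1.000 F [ 0.7 -0.2 -0.4]
shift cm tool x,y,z: [-1.960e+01  1.000e-02 -4.223e+01] turn deg: -49.16
(array([0.48593822, 0.47365143, 0.06141913]), array([ 0.55134032,  0.0523473 ,  0.08291103, -0.5987858 ]))
(array([0.41624316, 0.42425792, 0.05950316]), array([ 0.89431979,  0.03971469,  0.13589512, -0.9188301 ]))
[0.584 0.297 0.085]
```

Call:
jog_arm(rows=[[[-1,-1.63,0,-3.5,0],[-1,-1.63,0,-3.5,0],[-1,-1.63,0,-3.5,0],[-1,-1.63,0,-3.5,0],[-1,-1.63,0,-3.5,0],[-1,-1.63,0,-3.5,0],[-1,-1.63,0,-3.5,0],[-1,-1.63,0,-3.5,0],[-1,-1.63,0,-3.5,0],[-1,-1.63,0,-3.5,0],[-1,-1.63,0,-3.5,0],[-1,-1.63,0,-3.5,0]]], force=15)

```text
t: 1.1
tool_pos: [0.5238, 0.2997, 0.2103]
orientation: [-1.567, 0.005, 1.326]
force: [0.4, 0.1, -0.2]
width: 0.999
```

Call:
jog_arm(rows=[[[-1,0,0,0,-7],[-1,0,0,0,-7],[-1,0,0,0,-7],[-1,0,0,0,-7],[-1,0,0,0,-7],[-1,0,0,0,-7],[-1,0,0,0,-7],[-1,0,0,0,0]]])

```text
t: 1.77
tool_pos: [0.5303, 0.2912, 0.2065]
orientation: [-1.559, 0.0, 2.201]
force: [0.4, -0.5, -0.4]
width: 0.999
```

```bash
python3 go.py .517 .308 .18 124.5
```

```text
t 1.77 pos [0.5303 0.2912 0.2065] rpy [-89.31   0.   126.13] w 0.999 F [ 0.4 -0.5 -0.4]
shift cm tool x,y,z: [2.14 2.65 0.08] turn deg: 1.63
```

Call:
jog_arm(rows=[[[-0.88,1.1,1,0,1.6],[-0.88,1.0,1,0.1,0],[-0.88,0,0.6,0,0],[-0.88,0,0,0,0]]])

```text
t: 2.1
tool_pos: [0.5163, 0.3081, 0.1786]
orientation: [-1.558, 0.0, 2.161]
force: [0.1, -0.9, -0.8]
width: 0.938
```

```bash
python3 go.py .517 .308 .0954 124.5
python3 - <<'E'
from cell import *
import cv2
from h import *
f=grab_frame("side")["pixels"][:,:,::-1]; crop(f,270,140,120,150,4,"pics/e1.png",20)
f=grab_frame("top")["pixels"][:,:,::-1]; crop(f,205,160,130,110,5,"pics/e2.png",20)
E
```

```text
t 2.10 pos [0.5163 0.3081 0.1786] rpy [-8.9270e+01  3.0000e-02  1.2383e+02] w 0.938 F [ 0.1 -0.9 -0.8]
shift cm tool x,y,z: [-0.04  8.32 -0.05] turn deg: -0.67
```

View pics/e1.png

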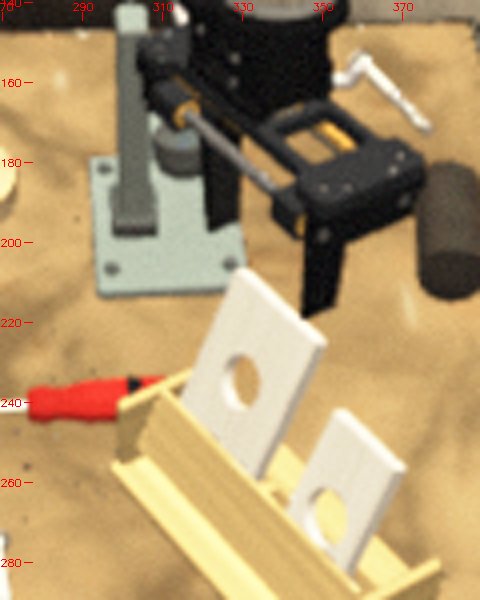

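View pics/e2.png

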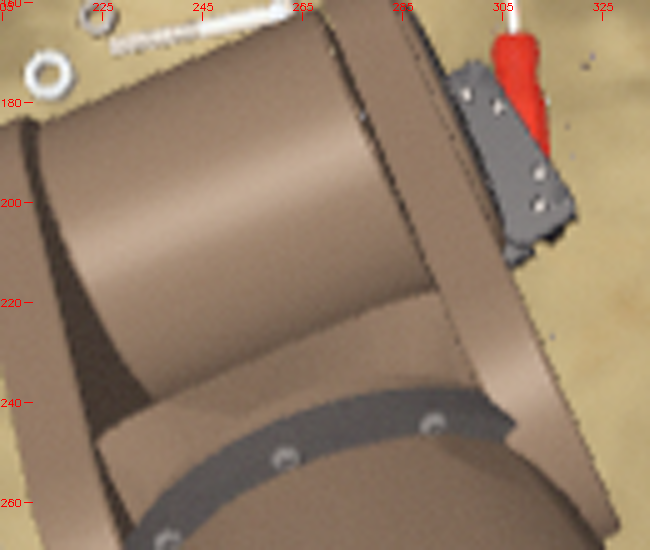

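The side view shows the finger tips at about (326,196) and (350,217), straddling the big plate's top corners at (330,207) and (351,226). I'll descend.

Call:
jog_arm(rows=[[[-0.88,0,1.7,0,-0.6],[-0.88,0,1.7,0,0],[-0.88,0,1.5,0,0],[-0.88,0,1.5,0,0],[-0.88,0,1.5,0,0],[-0.88,0,0.4,0,0],[-0.88,0,0,0,0]]])

```text
t: 2.78
tool_pos: [0.52, 0.307, 0.0974]
orientation: [-1.567, 0.002, 2.169]
force: [1.0, 0.5, 1.0]
width: 0.941
```

```bash
python3 go.py .517 .308 .0954 124.5
```

```text
t 2.78 pos [0.52   0.307  0.0974] rpy [-89.76   0.13 124.25] w 0.941 F [1.  0.5 1. ]
shift cm tool x,y,z: [0.25 0.2  0.19] turn deg: -0.25
```

Call:
jog_arm(rows=[[[-0.88,0.25,0.2,0.19,0],[1,0,0,0,0],[1,0,0,0,0],[1,0,0,0,0],[1,0,0,0,0]]], force=20)

```text
t: 3.2
tool_pos: [0.518, 0.3082, 0.0983]
orientation: [-1.57, 0.003, 2.168]
force: [-1.2, -0.9, -3.2]
width: 0.842
```

```bash
python3 go.py .517 .308 .0954 124.5
python3 - <<'E'
from cell import *
import cv2
from h import *
f=grab_frame("side")["pixels"][:,:,::-1]; crop(f,290,170,100,120,5,"pics/e3.png",20)
E
```

```text
t 3.20 pos [0.518  0.3082 0.0983] rpy [-89.96   0.17 124.21] w 0.842 F [-1.2 -0.9 -3.2]
shift cm tool x,y,z: [0.04 0.29 0.1 ] turn deg: -0.29
```

View pics/e3.png

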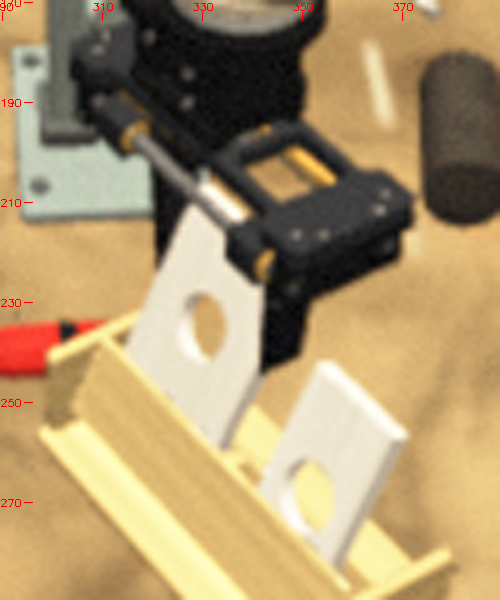

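The side view shows both fingers closed on the plate's side edges above the hole, and the width reads 80 mm. I'll pull along the plate's own z.

Call:
jog_arm(rows=[[[1,0,-0.9,0.42,0],[1,0,-0.9,0.42,0],[1,0,-0.9,0.42,0],[1,0,-0.9,0.42,0],[1,0,-0.9,0.42,0],[1,0,-0.9,0.42,0],[1,0,-0.9,0.2,0],[1,0,0,0,0]]])

```text
t: 3.92
tool_pos: [0.4926, 0.2914, 0.1696]
orientation: [-1.572, 0.003, 2.168]
force: [0.2, 0.1, -1.8]
width: 0.841
```

```bash
python3 go.py .517 .308 .0954 124.5
python3 - <<'E'
from cell import *
import cv2
from h import *
f=grab_frame("side")["pixels"][:,:,::-1]; crop(f,290,170,100,120,5,"pics/e4.png",20)
f=grab_frame("top")["pixels"][:,:,::-1]; crop(f,205,160,130,110,5,"pics/e5.png",20)
E
```

```text
t 3.92 pos [0.4926 0.2914 0.1696] rpy [-90.05   0.18 124.21] w 0.841 F [ 0.2  0.1 -1.8]
shift cm tool x,y,z: [ 0.    7.42 -2.95] turn deg: -0.29
```

View pics/e4.png

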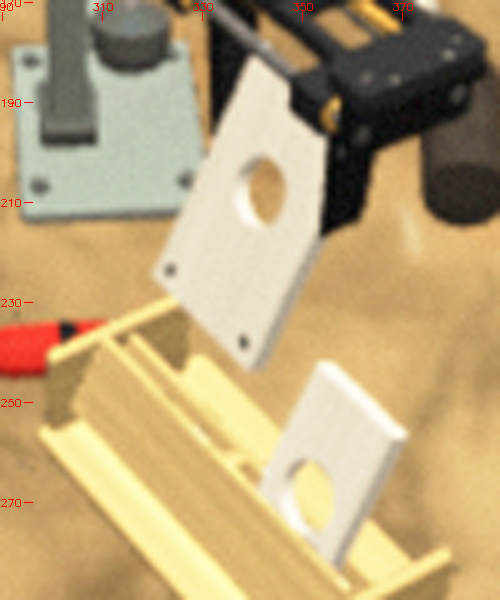

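The side view shows the plate clear of the rack (lower corners at about (320,227) and (341,243)), still leaning in the grip. I'll find a clear bench spot to let it swing upright safely.

```bash
python3 - <<'E'
from h import *
for n,u in(("rackcorner",(309,222)),("rack front-left",(240,268)),("basecorner FL",(357,224.5)),("roll L",(355,290)),("roll top",(357,273)),("roll R",(399,275))): print(n,np.round(onplane("top",np.array(u),2,0.0),3))
E
python3 go.py .41 .21 .19 94.5
```

```text
rackcorner [0.523 0.247 0.   ]
rack front-left [0.403 0.419 0.   ]
basecorner FL [0.518 0.124 0.   ]
roll L [0.354 0.128 0.   ]
roll top [0.396 0.123 0.   ]
roll R [0.393 0.017 0.   ]
t 4.02 pos [0.4925 0.2914 0.168 ] rpy [-89.96   0.17 124.21] w 0.838 F [-0.8  0.4 -2.6]
shift cm tool x,y,z: [-2.09 -2.2  11.4 ] turn deg: 29.71
```

Call:
jog_arm(rows=[[[1,-0.4,-1,2.3,0],[1,-0.4,-1,2.3,0],[1,-0.4,0,2.3,0],[1,-0.4,0,2.3,0],[1,-0.4,0,2.2,0],[1,0,0,0,5],[1,0,0,0,5],[1,0,0,0,5],[1,0,0,0,5],[1,0,0,0,5],[1,0,0,0,4.5],[1,0,0,0,0]]])

```text
t: 5.02
tool_pos: [0.4041, 0.2068, 0.1828]
orientation: [-1.562, 0.006, 1.629]
force: [-0.3, -0.3, -2.2]
width: 0.84
```

```bash
python3 go.py .41 .21 .09 94.5
python3 - <<'E'
from cell import *
import cv2
from h import *
f=grab_frame("side")["pixels"][:,:,::-1]; crop(f,290,130,130,120,5,"pics/e6.png",20)
E
```

```text
t 5.02 pos [0.4041 0.2068 0.1828] rpy [-89.5    0.32  93.32] w 0.840 F [-0.3 -0.3 -2.2]
shift cm tool x,y,z: [ 0.28  9.28 -0.61] turn deg: -1.18
```

View pics/e6.png

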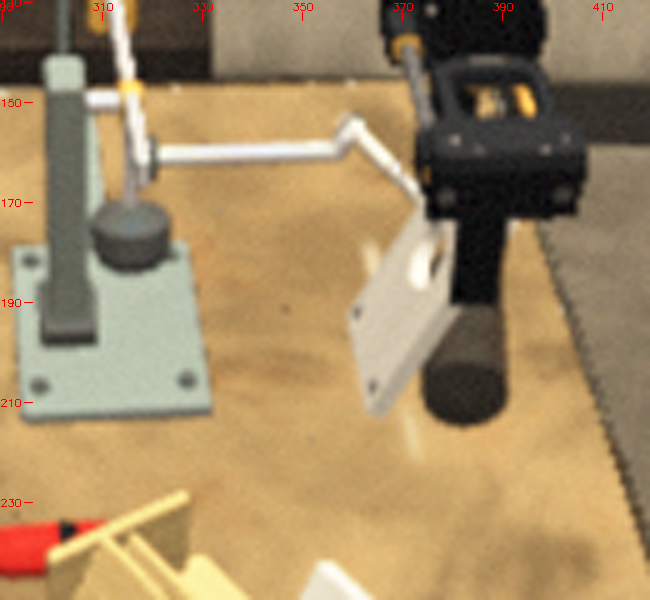

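The side view shows the plate still leaning, its bottom corners at (361,192) and (375,212), so the pads hold it rigidly. I'll lower it near the bench and ease the grip so it can swing.

Call:
jog_arm(rows=[[[1,0.1,2,-0.2,-1.1],[1,0.1,2,-0.2,0],[1,0.1,2,-0.2,0],[1,0,2,0,0],[1,0,0.7,0,0],[1,0,0,0,0]]])

```text
t: 5.57
tool_pos: [0.4106, 0.2104, 0.0923]
orientation: [-1.564, 0.005, 1.672]
force: [-0.5, -0.8, -1.6]
width: 0.839
```

Call:
jog_arm(rows=[[[1,0,0,0,0],[1,0,0,0,0],[1,0,0,0,0],[1,0,0,0,0]]], force=5)

```text
t: 5.9
tool_pos: [0.4115, 0.2108, 0.0943]
orientation: [-1.566, 0.004, 1.676]
force: [-1.1, -0.2, -3.5]
width: 0.845
```

```bash
python3 go.py .41 .21 .09 94.5
python3 - <<'E'
from cell import *
import cv2
from h import *
f=grab_frame("side")["pixels"][:,:,::-1]; crop(f,320,150,100,120,5,"pics/e7.png",20)
E
```

```text
t 5.90 pos [0.4115 0.2108 0.0943] rpy [-89.71   0.25  96.01] w 0.845 F [-1.1 -0.2 -3.5]
shift cm tool x,y,z: [-0.06  0.43  0.16] turn deg: 1.51
```

View pics/e7.png

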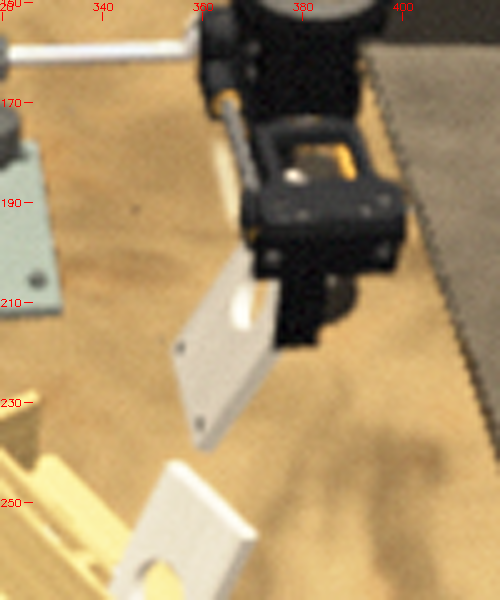

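It has not swung at 5 N, so I'll try the minimum force, with the plate only about 2 cm above the bench.

Call:
jog_arm(rows=[[[1,0,0,0,0],[1,0,0,0,0],[1,0,0,0,0],[1,0,0,0,0],[1,0,0,0,0],[1,0,0,0,0]]], force=3)

```text
t: 6.45
tool_pos: [0.4121, 0.211, 0.096]
orientation: [-1.569, 0.004, 1.676]
force: [0.5, 0.1, -1.7]
width: 0.842
```

```bash
python3 go.py .41 .21 .09 94.5
python3 - <<'E'
from cell import *
import cv2
from h import *
f=grab_frame("side")["pixels"][:,:,::-1]; crop(f,320,150,100,120,5,"pics/e8.png",20)
E
```

```text
t 6.45 pos [0.4121 0.211  0.096 ] rpy [-89.9    0.2   96.03] w 0.842 F [ 0.5  0.1 -1.7]
shift cm tool x,y,z: [-0.08  0.6   0.22] turn deg: 1.53
```

View pics/e8.png

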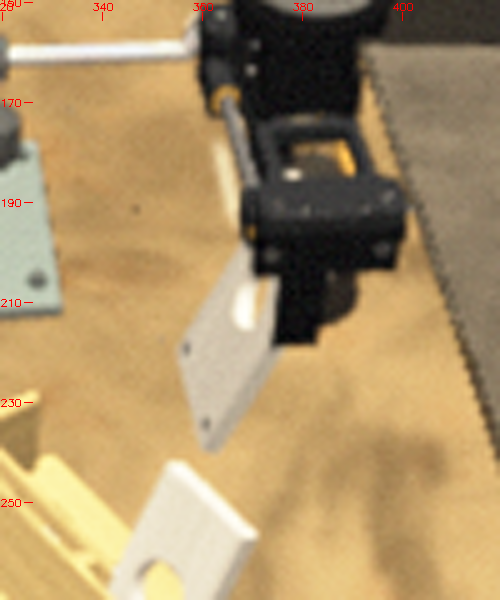

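At 3 N it still leans. I'll keep it rigid and turn it half way round instead, so that the hole's axis slopes the same way as the hook's upturned tip.

Call:
jog_arm(rows=[[[1,0,0,0,0],[1,0,0,0,0],[1,0,-2,0,0],[1,0,-2.5,0,0],[1,0,-2.5,0,0],[1,0,-2.5,0,0],[1,0,-1.5,0,0],[1,0,0,0,7],[1,0,0,0,7],[1,0,0,0,7],[1,0,0,0,7],[1,0,0,0,7]]], force=15)

```text
t: 7.5
tool_pos: [0.4112, 0.2111, 0.2112]
orientation: [-1.57, 0.006, 1.052]
force: [-0.3, 0.1, -3.0]
width: 0.835
```

Call:
jog_arm(rows=[[[1,0,0,0,7],[1,0,0,0,7],[1,0,0,0,7],[1,0,0,0,7],[1,0,0,0,7],[1,0,0,0,7],[1,0,0,0,7],[1,0,0,0,7],[1,0,0,0,7],[1,0,0,0,7],[1,0,0,0,7],[1,0,0,0,7]]])

```text
t: 8.5
tool_pos: [0.4094, 0.2105, 0.2102]
orientation: [-1.578, 0.004, -0.448]
force: [-0.3, -0.7, -2.9]
width: 0.84
```

Call:
jog_arm(rows=[[[1,0,0,0,7],[1,0,0,0,7],[1,0,0,0,7],[1,0,0,0,7],[1,0,0,0,7],[1,0,0,0,7],[1,0,0,0,7],[1,0,0,0,0]]])

```text
t: 9.17
tool_pos: [0.4084, 0.2102, 0.2094]
orientation: [-1.58, -0.004, -1.328]
force: [-0.1, 0.1, -2.8]
width: 0.841
```

```bash
python3 go.py .40 .106 .21 -85.4
python3 - <<'E'
from cell import *
import cv2
from h import *
f=grab_frame("side")["pixels"][:,:,::-1]; crop(f,310,120,110,120,5,"pics/e9.png",20)
print(observe()["joints"])
E
```

```text
t 9.17 pos [0.4084 0.2102 0.2094] rpy [-90.53  -0.21 -76.11] w 0.841 F [-0.1  0.1 -2.8]
shift cm tool x,y,z: [ 9.91 -0.06 -3.32] turn deg: 9.29
[ 0.33291853  0.26671893  1.94882636 -0.00347049  0.93554047  1.65637667]
```

View pics/e9.png

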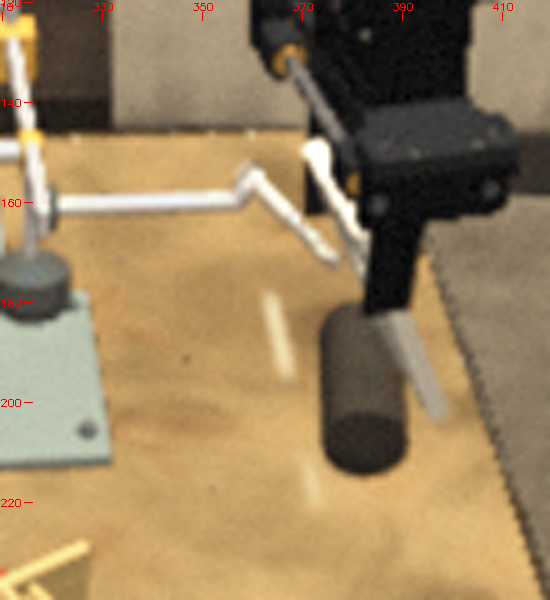

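The side view shows the plate nearly edge-on, with its side edge running from (373,149) at the top to (397,202) at the bottom. Its top leans towards the scale. I'll finish the turn and measure the lean.

Call:
jog_arm(rows=[[[1,0,0,0,5],[1,0,0,0,4.3],[1,0,0,0,0]]])

```text
t: 9.47
tool_pos: [0.4082, 0.2101, 0.2093]
orientation: [-1.58, -0.005, -1.476]
force: [0.5, 0.2, -3.1]
width: 0.84
```

```bash
python3 go.py .40 .106 .21 -85.4
python3 - <<'E'
from cell import *
import cv2
from h import *
f=grab_frame("side")["pixels"][:,:,::-1]; crop(f,355,130,60,85,8,"pics/f1.png",10)
print(observe()["joints"])
E
```

```text
t 9.47 pos [0.4082 0.2101 0.2093] rpy [-90.51  -0.29 -84.55] w 0.840 F [ 0.5  0.2 -3.1]
shift cm tool x,y,z: [10.28 -0.07 -1.81] turn deg: 0.85
[ 0.33293477  0.26674183  1.94923534 -0.00352288  0.93545525  1.80698783]
```

View pics/f1.png

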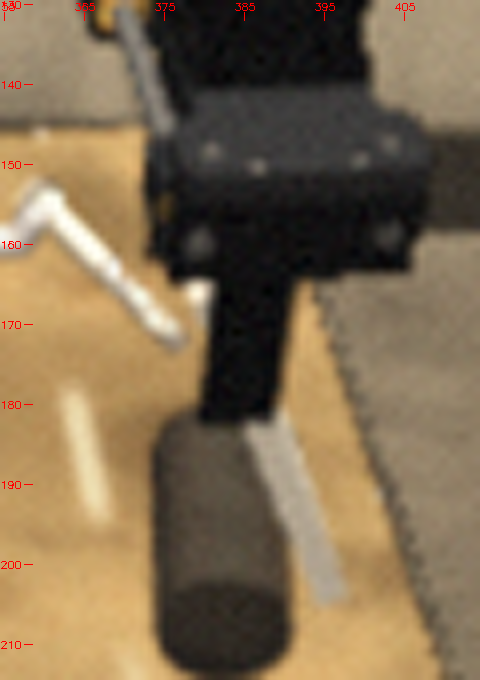

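Run:
```python
from h import *
P=[onplane("side",np.array(u),1,0.25) for u in((394.5,205.4),(398.2,204.1),(385.4,182.6),(390.5,181),(377.9,164.5))]
for p in P: print(np.round(p,4))
for a,b in((0,2),(1,3)): d=P[b]-P[a]; print("lean",np.degrees(np.arctan2(d[0],d[2])))
m=(P[0]+P[1])/2; print("bottom mid",m,"grasp pt rel",np.array([.4082,.2101,.2283])-m, np.hypot(.4082-m[0],.2283-m[2]))
```

```text
[0.3711 0.25   0.1353]
[0.3625 0.25   0.1397]
[0.4005 0.25   0.2051]
[0.3889 0.25   0.21  ]
[0.423  0.25   0.2569]
lean 22.88034961919815
lean 20.609172976779753
bottom mid [0.36676868 0.25       0.13750303] grasp pt rel [ 0.04143132 -0.0399      0.09079697] 0.09980303153258559
```

Call:
jog_arm(rows=[[[1,0,0,-1.2,0.8],[1,2,0,-0.3,0],[1,2,0,-0.1,0],[1,2,0,0,0],[1,2,0,0,0],[1,2,0.3,0,0],[1,0.3,0.5,0,0],[1,0,0.3,0,0]]])

```text
t: 10.18
tool_pos: [0.3962, 0.1028, 0.1987]
orientation: [-1.58, -0.005, -1.454]
force: [0.4, 1.3, -2.7]
width: 0.838
```

```bash
python3 go.py .4352 .1068 .192 -85.4
python3 - <<'E'
from cell import *
import cv2
from h import *
f=grab_frame("side")["pixels"][:,:,::-1]; crop(f,340,110,80,100,7,"pics/f2.png",10)
f=grab_frame("top")["pixels"][:,:,::-1]; crop(f,320,180,100,110,5,"pics/f3.png",10)
E
```

```text
t 10.18 pos [0.3962 0.1028 0.1987] rpy [-90.53  -0.27 -83.3 ] w 0.838 F [ 0.4  1.3 -2.7]
shift cm tool x,y,z: [0.06 0.67 3.92] turn deg: 2.1
```

View pics/f2.png

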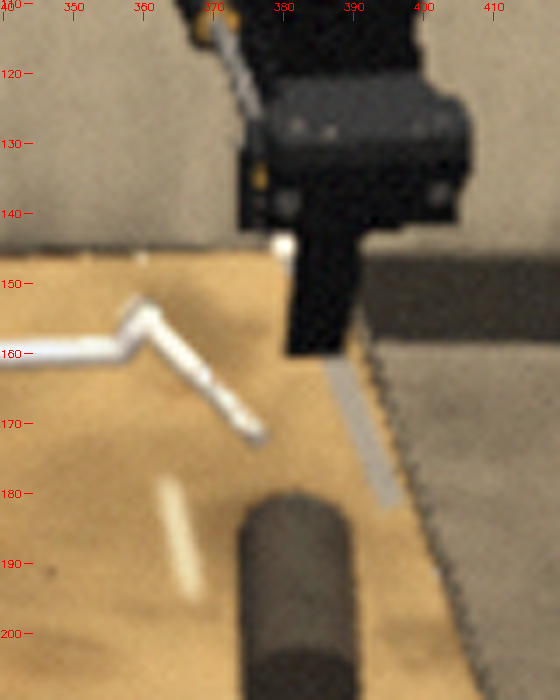

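View pics/f3.png

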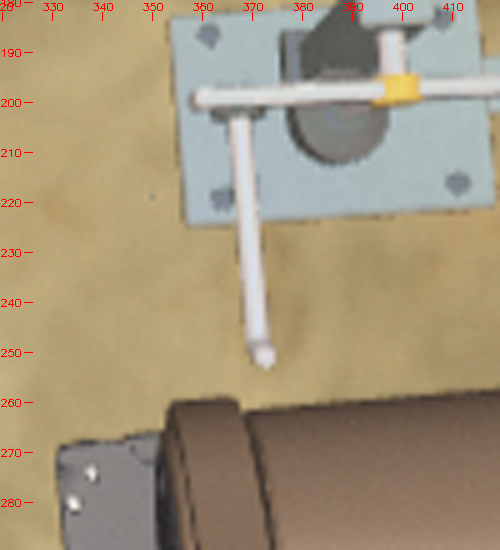

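The pictures show the plate in front of the hook tip (tip at side (360,153) and top (372.5,251)) with the fingers clear of it. I'll approach.

Call:
jog_arm(rows=[[[1,0,0.1,1,2.1],[1,0,0.1,1,0],[1,0,0.2,0.6,0],[1,0,0.2,0,0],[1,0,0,0,0]]])

```text
t: 10.7
tool_pos: [0.4226, 0.1093, 0.1919]
orientation: [-1.581, -0.005, -1.482]
force: [-0.7, -0.1, -2.8]
width: 0.84
```

```bash
python3 go.py .4352 .1065 .192 -85.4
python3 - <<'E'
from cell import *
import cv2
from h import *
f=grab_frame("side")["pixels"][:,:,::-1]; crop(f,340,110,80,100,7,"pics/f4.png",10)
E
```

```text
t 10.70 pos [0.4226 0.1093 0.1919] rpy [-90.59  -0.26 -84.93] w 0.840 F [-0.7 -0.1 -2.8]
shift cm tool x,y,z: [ 0.39 -0.01  1.23] turn deg: 0.47
```

View pics/f4.png

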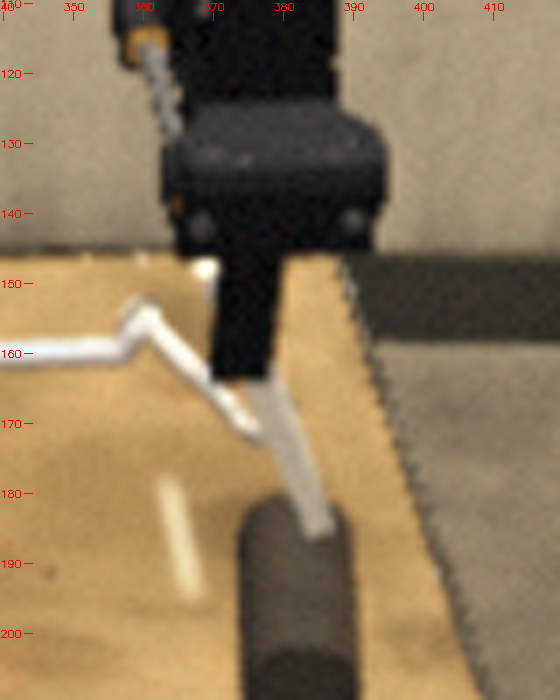

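Call:
jog_arm(rows=[[[1,0.1,0,0.8,0.5],[1,0.1,0,0.8,0],[1,0.1,0.05,0.8,0],[1,0.1,0.05,0.8,0],[1,0,0,0,0]]])

```text
t: 11.17
tool_pos: [0.4579, 0.108, 0.1909]
orientation: [-1.58, -0.005, -1.49]
force: [-0.4, -0.3, -2.7]
width: 0.839
```

```bash
python3 go.py .4752 .1113 .182 -85.4
python3 - <<'E'
from cell import *
import cv2
from h import *
f=grab_frame("side")["pixels"][:,:,::-1]; crop(f,340,110,80,100,7,"pics/f5.png",10)
f=grab_frame("top")["pixels"][:,:,::-1]; crop(f,320,180,100,110,5,"pics/f6.png",10)
E
```

```text
t 11.17 pos [0.4579 0.108  0.1909] rpy [-90.54  -0.26 -85.4 ] w 0.839 F [-0.4 -0.3 -2.7]
shift cm tool x,y,z: [-0.19  0.89  1.75] turn deg: 0.0
```

View pics/f5.png

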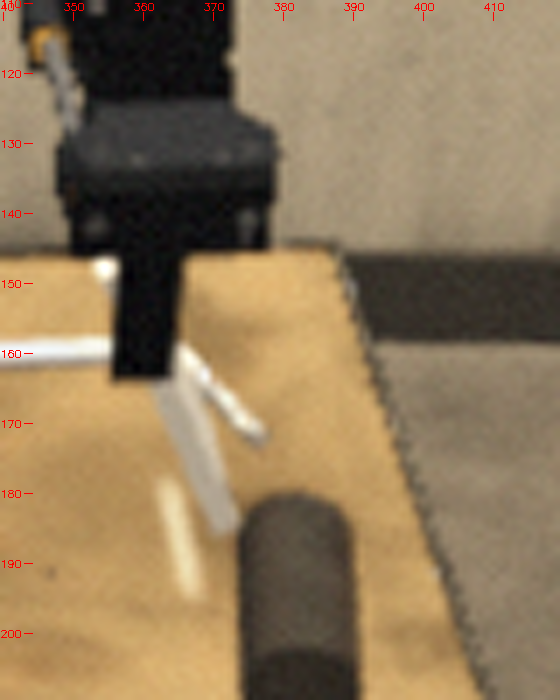

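View pics/f6.png

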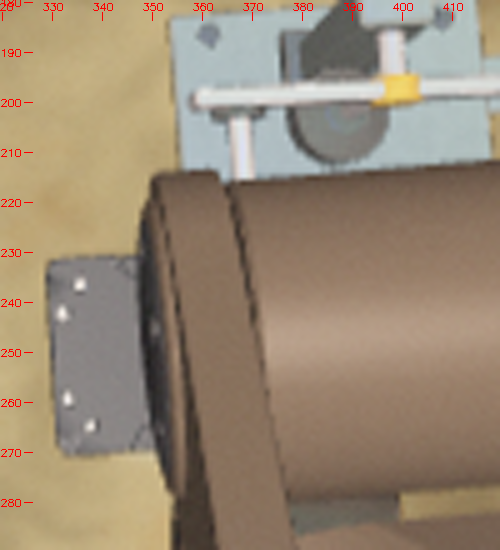

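No contact so far. I'll follow the tip's slope down past the bend.

Call:
jog_arm(rows=[[[1,-0.05,0.3,0.5,0],[1,-0.05,0.3,0.5,0],[1,-0.05,0.25,0.5,0],[1,-0.05,0.1,0.5,0],[1,0,0,0,0]]])

```text
t: 11.68
tool_pos: [0.4773, 0.1119, 0.1799]
orientation: [-1.582, -0.005, -1.49]
force: [-0.3, -0.3, -2.7]
width: 0.841
```

```bash
python3 go.py .52 .1143 .182 -85.4
python3 - <<'E'
from cell import *
import cv2
from h import *
f=grab_frame("side")["pixels"][:,:,::-1]; crop(f,310,110,80,100,7,"pics/f7.png",10)
E
```

```text
t 11.68 pos [0.4773 0.1119 0.1799] rpy [-90.66  -0.26 -85.4 ] w 0.841 F [-0.3 -0.3 -2.7]
shift cm tool x,y,z: [ 0.1  -0.21  4.27] turn deg: 0.0
```

View pics/f7.png

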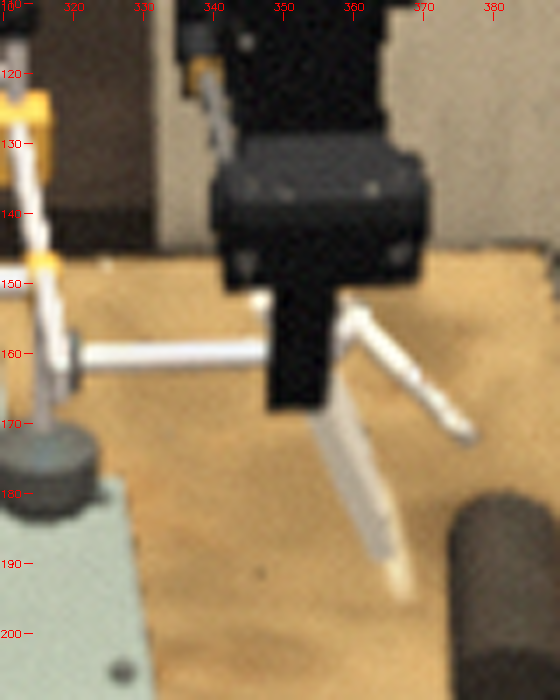

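The side view shows the plate past the upturned tip, hanging around the bar at about (353,158). I'll slide it along the bar.

Call:
jog_arm(rows=[[[1,0,-0.05,1,0],[1,0,-0.05,1,0],[1,0,-0.05,1,0],[1,0,-0.05,1,0],[1,0,-0.05,0.9,0],[1,0,0,0.3,0],[1,0,0,0,0]]])

```text
t: 12.32
tool_pos: [0.5349, 0.1165, 0.1823]
orientation: [-1.581, -0.005, -1.49]
force: [-0.6, -0.0, -3.3]
width: 0.839
```

```bash
python3 go.py .535 .1162 .17 -85.4
```

```text
t 12.32 pos [0.5349 0.1165 0.1823] rpy [-90.61  -0.26 -85.39] w 0.839 F [-0.6 -0.  -3.3]
shift cm tool x,y,z: [0.03 1.23 0.01] turn deg: 0.01
```

Call:
jog_arm(rows=[[[1,0,0.4,0,0],[1,0,0.4,0,0],[1,0,0.15,0,0],[1,0,0,0,0]]])

```text
t: 12.65
tool_pos: [0.5339, 0.1164, 0.1715]
orientation: [-1.583, -0.005, -1.49]
force: [0.8, 0.4, -2.3]
width: 0.843
```

Call:
jog_arm(rows=[[[1,0,0.2,0,0],[1,0,0,0,0]]])

```text
t: 12.82
tool_pos: [0.5338, 0.1165, 0.1698]
orientation: [-1.582, -0.004, -1.49]
force: [-1.2, -0.2, 2.4]
width: 0.838
```

Contact: Fz went from -2.7 to +2.4 N at TCP z 0.170, as predicted. I'll open gently.

Call:
jog_arm(rows=[[[0.55,0,-0.05,0,0],[-0.75,0,0,0,0],[-0.95,0,0,0,0],[-0.95,0,0,0,0],[-0.95,0,0,0,0]]])

```text
t: 13.23
tool_pos: [0.534, 0.1165, 0.1713]
orientation: [-1.58, -0.005, -1.49]
force: [-0.4, -0.2, 0.3]
width: 0.963
```

```bash
python3 go.py .535 .1162 .17 -85.4
python3 - <<'E'
from cell import *
import cv2
from h import *
f=grab_frame("side")["pixels"][:,:,::-1]; crop(f,290,90,110,120,6,"pics/f8.png",10)
E
```

```text
t 13.23 pos [0.534  0.1165 0.1713] rpy [-90.54  -0.26 -85.37] w 0.963 F [-0.4 -0.2  0.3]
shift cm tool x,y,z: [0.04 0.13 0.1 ] turn deg: 0.03
```

View pics/f8.png

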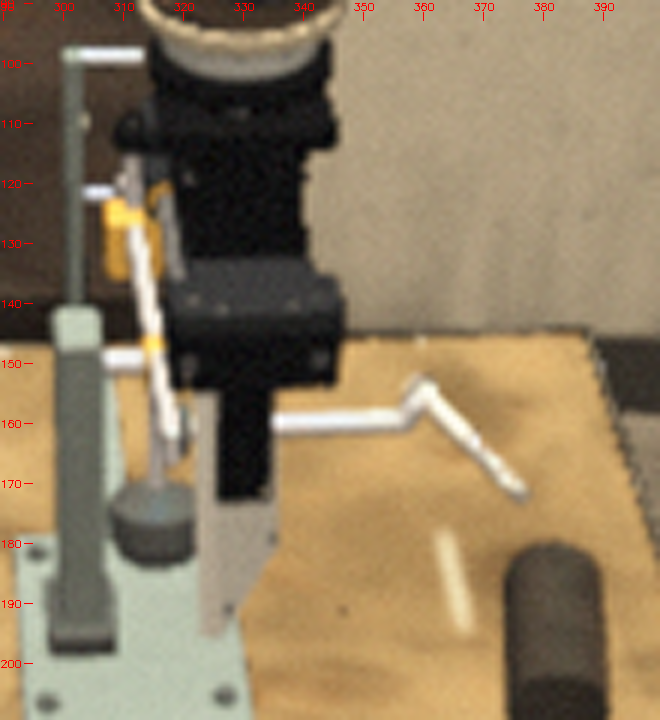

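The side view shows the plate hanging near vertical but apparently yawed or still swinging (lower corners at about (326,195) and (336,181)). I'll raise the fingers clear and look again.

Call:
jog_arm(rows=[[[-0.95,0,-0.5,0,0],[-0.95,0,-1,0,0],[-0.95,0,-1.5,0,0],[-0.95,0,-2,0,0],[-0.95,0,-2,0,0],[-0.95,0,-2,0,0],[-0.95,0,-2,0,0],[-0.95,0,0,0,0]]])

```text
t: 13.95
tool_pos: [0.5346, 0.1171, 0.2909]
orientation: [-1.581, -0.005, -1.49]
force: [-0.8, -0.3, 0.3]
width: 0.976
```

```bash
python3 go.py .40 .1162 .28 -85.4
python3 - <<'E'
from cell import *
import cv2
from h import *
f=grab_frame("side")["pixels"][:,:,::-1]; crop(f,290,90,110,120,6,"pics/f9.png",10)
E
```

```text
t 13.95 pos [0.5346 0.1171 0.2909] rpy [-90.56  -0.26 -85.38] w 0.976 F [-0.8 -0.3  0.3]
shift cm tool x,y,z: [ -1.     1.09 -13.42] turn deg: 0.02
```

View pics/f9.png

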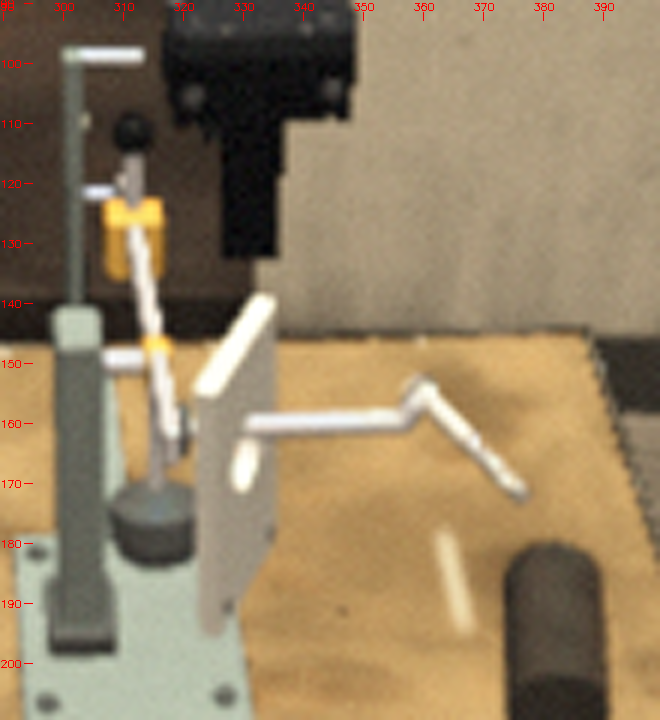

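The big plate now hangs on the hook, its top edge running from (325,154) to (335,139). It's vertical but turned somewhat about the vertical. I'll measure.

Run:
```python
from h import *
a=onplane("side",np.array((324,154.8)),2,.218);b=onplane("side",np.array((334.3,139)),2,.218)
c=onplane("side",np.array((325,195)),2,.088)
d=a-b;print(np.round(a,4),np.round(b,4),np.linalg.norm(d),"yaw of plate y:",np.degrees(np.arctan2(d[1],d[0])),c)
```

```text
[0.5463 0.1542 0.218 ] [0.5188 0.0784 0.218 ] 0.08065956943164473 yaw of plate y: 70.12066586273988 [0.54085826 0.15283963 0.088     ]
```

The big plate's centre is (0.5325, 0.116) and it's turned 24° about the vertical, so there is room in front. Now the small plate.

```bash
python3 go.py .4673 .3954 .2 -55.5
```

```text
t 14.00 pos [0.5341 0.117  0.2892] rpy [-90.65  -0.26 -85.38] w 0.976 F [-0.3  0.8 -1.1]
shift cm tool x,y,z: [-28.29   8.92  -4.41] turn deg: -29.88
```

Call:
jog_arm(rows=[[[-0.9,-3.2,0,-0.5,0],[-0.9,-3.2,0,-0.5,0],[-0.9,-3.2,0,-0.5,0],[-0.9,-3.2,0,-0.5,0],[-0.9,-3.2,0.7,-0.5,0],[-0.9,-3.2,1,-0.5,0],[-0.9,-3.2,1,-0.5,0],[-0.9,-3.2,1,-0.5,0],[-0.9,-2.5,1,-0.4,0],[-0.9,0,1,0,-6],[-0.9,0,1,0,-6],[-0.9,0,1,0,-6]]])

```text
t: 15.0
tool_pos: [0.4601, 0.4048, 0.2033]
orientation: [-1.589, -0.002, -1.172]
force: [0.5, -0.4, 0.1]
width: 0.951
```

Call:
jog_arm(rows=[[[-0.7,0,0,0,-6],[-0.7,0,0,0,-6],[-0.7,0,0,0,0]]])

```text
t: 15.25
tool_pos: [0.4576, 0.4042, 0.198]
orientation: [-1.598, 0.002, -0.945]
force: [0.5, 0.4, -0.5]
width: 0.858
```

```bash
python3 go.py .4673 .3954 .15 -55.5
```

```text
t 15.25 pos [0.4576 0.4042 0.198 ] rpy [-91.56   0.12 -54.14] w 0.858 F [ 0.5  0.4 -0.5]
shift cm tool x,y,z: [1.29 4.8  0.27] turn deg: 1.36
```

Call:
jog_arm(rows=[[[-0.5,0.65,1.2,0.15,1.3],[-0.5,0.6,1.2,0.1,0],[-0.5,0,1.2,0,0],[-0.5,0,1,0,0],[-0.5,0,0,0,0]]])

```text
t: 15.67
tool_pos: [0.4651, 0.3939, 0.1488]
orientation: [-1.6, 0.001, -0.985]
force: [-0.2, -0.3, 0.3]
width: 0.754
```

```bash
python3 go.py .4673 .3954 .0772 -55.5
python3 - <<'E'
from cell import *
import cv2
from h import *
f=grab_frame("side")["pixels"][:,:,::-1]; crop(f,310,170,110,120,5,"pics/g1.png",10)
E
```

```text
t 15.67 pos [0.4651 0.3939 0.1488] rpy [-9.167e+01  6.000e-02 -5.642e+01] w 0.754 F [-0.2 -0.3  0.3]
shift cm tool x,y,z: [-0.01  7.16  0.27] turn deg: -0.92
```

View pics/g1.png

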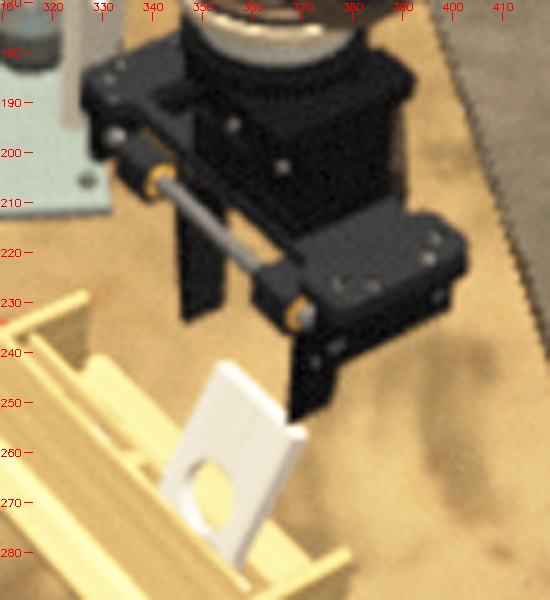

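The side view shows the fingers (tips at about (347,232) and (371,252)) straddling the small plate's top corners at (354,242) and (370,256). I'll descend and grip.

Call:
jog_arm(rows=[[[-0.5,0,1.7,0.25,-0.9],[-0.5,0,1.7,0,0],[-0.5,0,1.7,0,0],[-0.5,0,1.5,0,0],[-0.5,0,0.4,0,0],[-0.5,0,0,0,0]]])

```text
t: 16.22
tool_pos: [0.4675, 0.3964, 0.0814]
orientation: [-1.593, 0.001, -0.975]
force: [1.0, -0.1, -0.2]
width: 0.75
```

```bash
python3 go.py .4673 .3954 .0772 -55.5
```

```text
t 16.22 pos [0.4675 0.3964 0.0814] rpy [-9.124e+01  8.000e-02 -5.584e+01] w 0.750 F [ 1.  -0.1 -0.2]
shift cm tool x,y,z: [ 0.07  0.42 -0.07] turn deg: -0.34
```

Call:
jog_arm(rows=[[[-0.5,0.07,0.4,-0.05,0],[1,0,0,0,0],[1,0,0,0,0],[1,0,0,0,0],[1,0,0,0,0],[1,0,0,0,0]]], force=20)

```text
t: 16.72
tool_pos: [0.4686, 0.3964, 0.0812]
orientation: [-1.588, 0.001, -0.976]
force: [-0.1, -0.2, -1.9]
width: 0.591
```

```bash
python3 go.py .4673 .3954 .0772 -55.5
```

```text
t 16.72 pos [0.4686 0.3964 0.0812] rpy [-9.096e+01  7.000e-02 -5.591e+01] w 0.591 F [-0.1 -0.2 -1.9]
shift cm tool x,y,z: [ 0.01  0.4  -0.17] turn deg: -0.41
```

Width is 56 mm, so it's gripped. I'll pull out along the plate's z.

Call:
jog_arm(rows=[[[1,0,-0.9,-0.42,0],[1,0,-0.9,-0.42,0],[1,0,-0.9,-0.42,0],[1,0,-0.9,-0.42,0],[1,0,-0.9,-0.42,0],[1,0,-0.9,-0.42,0],[1,0,-1.5,-0.2,0],[1,0,-2,0,0],[1,0,-2,0,0],[1,0,-1.5,0,0],[1,0,0,0,0]]])

```text
t: 17.63
tool_pos: [0.4436, 0.3794, 0.2194]
orientation: [-1.585, 0.001, -0.976]
force: [-0.6, 0.7, -1.4]
width: 0.59
```

```bash
python3 go.py .40 .21 .21 -265.4
python3 - <<'E'
from cell import *
import cv2
from h import *
f=grab_frame("side")["pixels"][:,:,::-1]; crop(f,300,130,110,150,4,"pics/g2.png",10)
E
```

```text
t 17.63 pos [0.4436 0.3794 0.2194] rpy [-9.084e+01  8.000e-02 -5.590e+01] w 0.590 F [-0.6  0.7 -1.4]
shift cm tool x,y,z: [ 11.59   0.94 -13.11] turn deg: 209.5
```

View pics/g2.png

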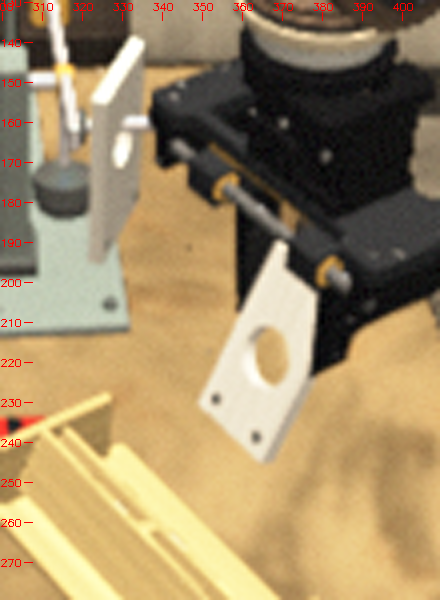

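The small plate is out and held, lower corners at (350,230) and (366,244). I'll move over and turn it half way.

Call:
jog_arm(rows=[[[1,1.9,0,-2.1,0],[1,1.9,0,-2.1,0],[1,1.9,0,-2.1,0],[1,1.9,0,-2.1,0],[1,1.9,0,-2.1,0],[1,1.9,0,-2.1,0],[1,0,0,0,-7],[1,0,0,0,-7],[1,0,0,0,-7],[1,0,0,0,-7],[1,0,0,0,-7],[1,0,0,0,-7]]])

```text
t: 18.68
tool_pos: [0.3927, 0.2037, 0.2105]
orientation: [-1.589, 0.023, -0.223]
force: [-0.1, 0.6, -1.2]
width: 0.592
```

Call:
jog_arm(rows=[[[1,0,0,0,-7],[1,0,0,0,-7],[1,0,0,0,-7],[1,0,0,0,-7],[1,0,0,0,-7],[1,0,0,0,-7],[1,0,0,0,-7],[1,0,0,0,-7],[1,0,0,0,-7],[1,0,0,0,-7],[1,0,0,0,-7],[1,0,0,0,-7]]])

```text
t: 19.68
tool_pos: [0.3849, 0.2008, 0.2005]
orientation: [-1.536, 0.029, 1.278]
force: [0.7, -0.5, -1.9]
width: 0.587
```

```bash
python3 go.py .40 .21 .21 94.6
```

```text
t 19.68 pos [0.3849 0.2008 0.2005] rpy [-87.99   1.67  73.21] w 0.587 F [ 0.7 -0.5 -1.9]
shift cm tool x,y,z: [ 1.31 -0.95 -1.18] turn deg: -21.39
```

Call:
jog_arm(rows=[[[1,0,0,0,-7],[1,0,0,0,-7],[1,0,-0.4,0,-6],[1,0,0,0,0]]])

```text
t: 20.02
tool_pos: [0.3825, 0.2, 0.2014]
orientation: [-1.522, 0.016, 1.644]
force: [-0.5, -0.1, -0.6]
width: 0.591
```

```bash
python3 go.py .395 .104 .21 94.6
```

```text
t 20.02 pos [0.3825 0.2    0.2014] rpy [-87.22   0.92  94.18] w 0.591 F [-0.5 -0.1 -0.6]
shift cm tool x,y,z: [-9.66 -0.86 -0.55] turn deg: -0.42
```

Call:
jog_arm(rows=[[[1,-1.8,-0.2,-0.2,-0.4],[1,-1.8,-0.2,-0.2,0],[1,-1.8,-0.2,0,0],[1,-1.8,-0.1,0,0],[1,-1.8,0,0,0],[1,-0.6,0,0,0],[1,0,0,0,0]]])

```text
t: 20.6
tool_pos: [0.3909, 0.101, 0.2056]
orientation: [-1.517, 0.017, 1.628]
force: [0.2, 0.6, -0.5]
width: 0.592
```

```bash
python3 go.py .395 .104 .21 94.6
python3 - <<'E'
from cell import *
import cv2
from h import *
f=grab_frame("side")["pixels"][:,:,::-1]; crop(f,350,110,70,90,7,"pics/g3.png",10)
E
```

```text
t 20.60 pos [0.3909 0.101  0.2056] rpy [-86.9    1.    93.28] w 0.592 F [ 0.2  0.6 -0.5]
shift cm tool x,y,z: [ 0.28 -0.44 -0.43] turn deg: -1.32
```

View pics/g3.png

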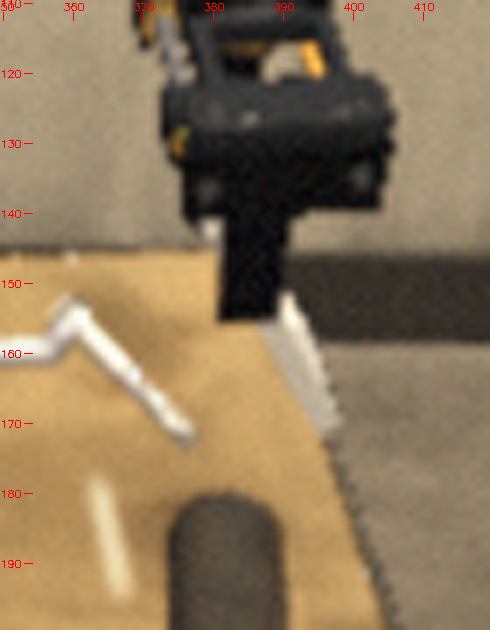

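Run:
```python
from h import *
P=[onplane("side",np.array(u),1,0.129) for u in((394.9,172.4),(398.4,169.6))]
m=(P[0]+P[1])/2; g=np.array([.3909+.001,.101,.2056+.019]); v=g-m; v[1]=0
print(P,m,"s",np.linalg.norm(v),"lean",np.degrees(np.arctan2(v[0],v[2])))
L=np.linalg.norm(v); h=m+v*(50/1000/L); print("hole",h,"hole-TCP",h-np.array([.3909,0,.2056]))
```

```text
[array([0.35718744, 0.129     , 0.14876158]), array([0.34901265, 0.129     , 0.15797146])] [0.35310004 0.129      0.15336652] s 0.08111501268192063 lean 28.576558935151926
hole [0.37701667 0.129      0.19727546] hole-TCP [-0.01388333  0.129      -0.00832454]
```

```bash
python3 go.py .436 .107 .197 94.6
```

```text
t 20.65 pos [0.3908 0.1014 0.2056] rpy [-86.89   1.    93.32] w 0.593 F [ 0.3 -0.2 -1.5]
shift cm tool x,y,z: [ 0.29  0.86 -4.54] turn deg: -1.28
```

Call:
jog_arm(rows=[[[1,0.1,0.2,-1,-1.2],[1,0.1,0.2,-1,0],[1,0.1,0.2,-1,0],[1,0,0.2,-1,0],[1,0,0,-0.4,0],[1,0,0,0,0]]])

```text
t: 21.15
tool_pos: [0.4391, 0.1113, 0.1928]
orientation: [-1.516, 0.016, 1.651]
force: [-0.3, 0.3, -1.5]
width: 0.588
```

```bash
python3 go.py .463 .109 .195 94.6
python3 - <<'E'
from cell import *
import cv2
from h import *
f=grab_frame("side")["pixels"][:,:,::-1]; crop(f,330,110,80,90,7,"pics/g4.png",10)
E
```

```text
t 21.15 pos [0.4391 0.1113 0.1928] rpy [-86.85   0.9   94.62] w 0.588 F [-0.3  0.3 -1.5]
shift cm tool x,y,z: [-0.42 -0.22 -2.36] turn deg: 0.02
```

View pics/g4.png

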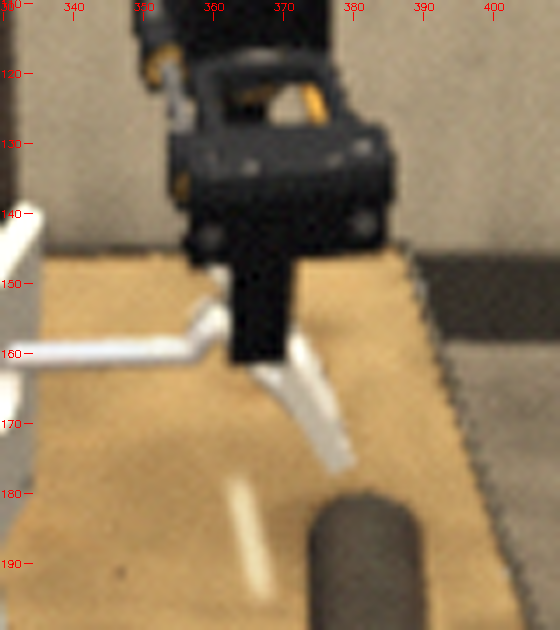

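Call:
jog_arm(rows=[[[1,-0.2,-0.35,-0.5,0],[1,-0.2,-0.1,-0.7,0],[1,0,-0.05,-0.7,0],[1,0,-0.05,-0.5,0],[1,0,0,0,0]]])

```text
t: 21.62
tool_pos: [0.4653, 0.1091, 0.1979]
orientation: [-1.516, 0.016, 1.651]
force: [-0.3, -0.3, -2.1]
width: 0.591
```

```bash
python3 go.py .479 .1115 .187 94.6
python3 - <<'E'
from cell import *
import cv2
from h import *
f=grab_frame("side")["pixels"][:,:,::-1]; crop(f,330,110,80,90,7,"pics/g5.png",10)
E
```

```text
t 21.62 pos [0.4653 0.1091 0.1979] rpy [-86.86   0.9   94.62] w 0.591 F [-0.3 -0.3 -2.1]
shift cm tool x,y,z: [ 0.13  1.09 -1.39] turn deg: 0.02
```

View pics/g5.png

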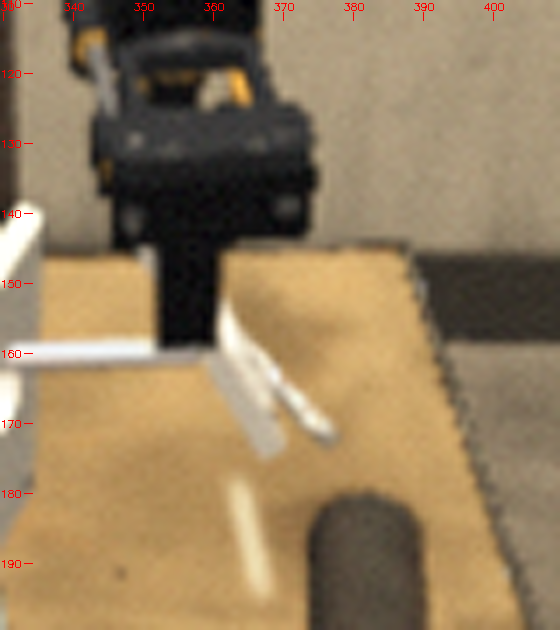

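The tip (at (361,153)) is inside the hole region and no contact force shows. I'll follow the slope down.

Call:
jog_arm(rows=[[[1,0,0.4,-0.25,0],[1,0.05,0.35,-0.35,0],[1,0.05,0.25,-0.4,0],[1,0,0.05,-0.4,0],[1,0,0,0,0]]])

```text
t: 22.08
tool_pos: [0.4787, 0.1111, 0.1851]
orientation: [-1.515, 0.016, 1.651]
force: [0.1, 0.7, -1.3]
width: 0.588
```

```bash
python3 go.py .490 .1125 .186 94.6
python3 - <<'E'
from cell import *
import cv2
from h import *
f=grab_frame("side")["pixels"][:,:,::-1]; crop(f,310,110,80,90,7,"pics/g6.png",10)
E
```

```text
t 22.08 pos [0.4787 0.1111 0.1851] rpy [-86.79   0.9   94.61] w 0.588 F [ 0.1  0.7 -1.3]
shift cm tool x,y,z: [ 0.05 -0.09 -1.13] turn deg: 0.01
```

View pics/g6.png

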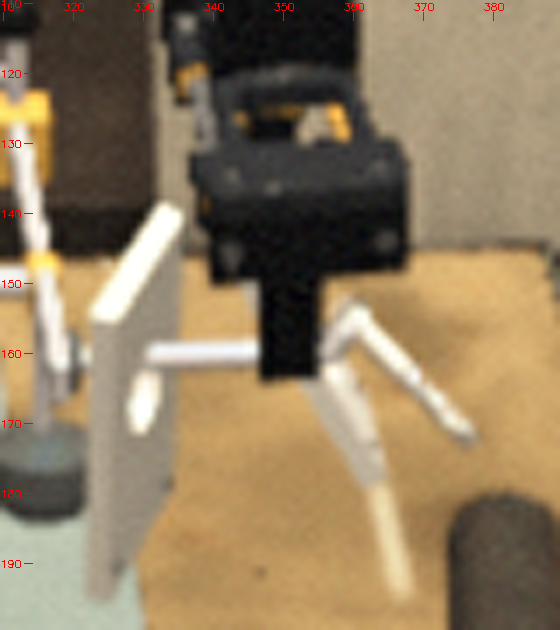

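The small plate is now past the bend. I'll slide a little further and lower onto the bar.

Call:
jog_arm(rows=[[[1,0,-0.05,-0.6,0],[1,0,-0.05,-0.6,0],[1,0,0,-0.3,0],[1,0,0.35,0,0],[1,0,0.25,0,0],[1,0,0,0,0]]])

```text
t: 22.63
tool_pos: [0.4948, 0.1123, 0.1789]
orientation: [-1.515, 0.016, 1.651]
force: [1.4, -0.5, -1.4]
width: 0.592
```

Call:
jog_arm(rows=[[[1,0,0.2,0,0],[1,0,0,0,0]]])

```text
t: 22.8
tool_pos: [0.4944, 0.1122, 0.1764]
orientation: [-1.514, 0.016, 1.651]
force: [0.6, 0.0, -1.3]
width: 0.591
```

Call:
jog_arm(rows=[[[1,0,0.15,0,0],[1,0,0,0,0]]])

```text
t: 22.97
tool_pos: [0.4943, 0.1123, 0.175]
orientation: [-1.515, 0.016, 1.651]
force: [-1.0, -1.3, 1.4]
width: 0.589
```

Call:
jog_arm(rows=[[[1,0,0.15,0,0],[1,0,0,0,0]]])

```text
t: 23.13
tool_pos: [0.4943, 0.1123, 0.1738]
orientation: [-1.515, 0.016, 1.651]
force: [-0.5, -1.2, 1.2]
width: 0.589
```

Contact at TCP z 0.175, where predicted. I'll release.

Call:
jog_arm(rows=[[[-0.25,0,-0.05,0,0],[-0.4,0,0,0,0],[-0.5,0,0,0,0],[-0.5,0,0,0,0],[-0.5,0,0,0,0]]])

```text
t: 23.55
tool_pos: [0.4943, 0.1123, 0.1745]
orientation: [-1.516, 0.016, 1.651]
force: [-0.7, 0.5, 0.0]
width: 0.747
```

Call:
jog_arm(rows=[[[-0.5,0,-0.5,0,0],[-0.5,0,-1,0,0],[-0.5,0,-1.5,0,0],[-0.5,0,-2,0,0],[-0.5,0,-2,0,0],[-0.5,0,-2,0,0],[-0.5,0,-2,0,0],[-0.5,0,0,0,0]]])

```text
t: 24.22
tool_pos: [0.5002, 0.1146, 0.2941]
orientation: [-1.516, 0.016, 1.651]
force: [-0.4, -0.4, -1.0]
width: 0.753
```

```bash
python3 - <<'E'
from cell import *
import cv2
from h import *
f=grab_frame("side")["pixels"][:,:,::-1]; crop(f,290,90,110,120,6,"pics/g7.png",10)
E
python3 go.py .45 -.2 .29 94.6
```

```text
t 24.27 pos [0.4996 0.1145 0.2925] rpy [-86.75   0.9   94.62] w 0.748 F [-0.9 -0.3  0.1]
shift cm tool x,y,z: [-30.95   0.25   7.48] turn deg: 0.02
```

View pics/g7.png

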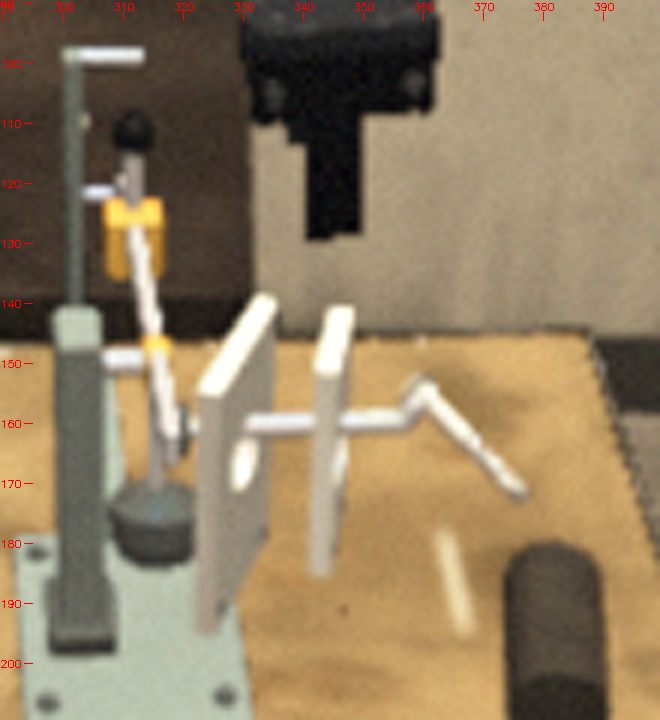

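Both plates hang separately on the hook: big behind (top edge (325,154)–(335,139)), small in front (top (345,143)). The beam is still at the + stop and the knob is at (311.5,111.5). Now the poise.

Call:
jog_arm(rows=[[[0.2,-2.6,0,-0.6,0],[0.2,-2.6,0,-0.6,0],[0.2,-2.6,0,-0.6,0],[0.2,-2.6,0,-0.6,0],[0.2,-2.6,0,-0.6,0],[0.2,-2.6,0,-0.6,0],[0.2,-2.6,0,-0.6,0],[0.2,-2.6,0,-0.6,0],[0.2,-1.9,0,-0.6,0],[0.2,0,0,0,0]]])

```text
t: 25.1
tool_pos: [0.571, -0.1162, 0.2881]
orientation: [-1.506, 0.013, 1.656]
force: [0.8, -0.3, 0.4]
width: 0.402
```

```bash
python3 go.py .5805 -.112 .23 94.6
```

```text
t 25.10 pos [ 0.571  -0.1162  0.2881] rpy [-86.31   0.74  94.86] w 0.402 F [ 0.8 -0.3  0.4]
shift cm tool x,y,z: [ 0.34  5.81 -0.98] turn deg: 0.26
```

Call:
jog_arm(rows=[[[0.2,0.2,2,-0.6,0],[0.2,0.15,2,-0.6,0],[0.2,0,1.8,-0.2,0],[0.2,0,0,0,0]]])

```text
t: 25.43
tool_pos: [0.5799, -0.1127, 0.2257]
orientation: [-1.504, 0.012, 1.652]
force: [-0.2, 0.3, -0.1]
width: 0.401
```

```bash
python3 go.py .5805 -.112 .188 94.6
python3 - <<'E'
from cell import *
import cv2
from h import *
f=grab_frame("side")["pixels"][:,:,::-1]; crop(f,280,70,80,90,7,"pics/h1.png",10)
f=grab_frame("top")["pixels"][:,:,::-1]; crop(f,420,150,100,90,6,"pics/h2.png",10)
E
```

```text
t 25.43 pos [ 0.5799 -0.1127  0.2257] rpy [-86.19   0.67  94.68] w 0.401 F [-0.2  0.3 -0.1]
shift cm tool x,y,z: [ 0.07  3.77 -0.06] turn deg: 0.08
```

View pics/h1.png

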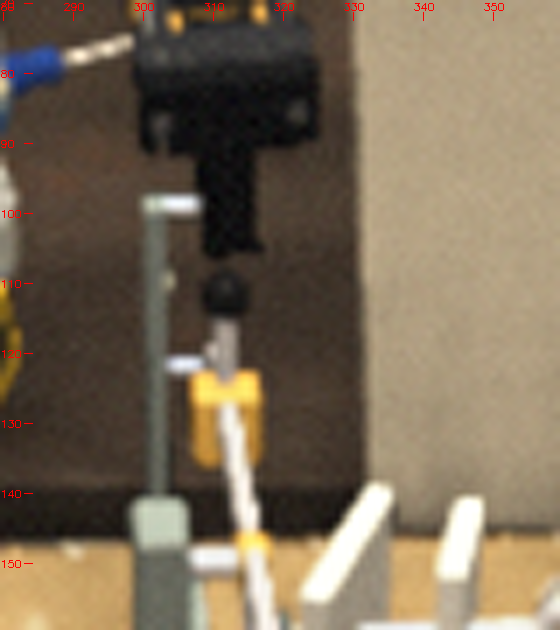

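View pics/h2.png

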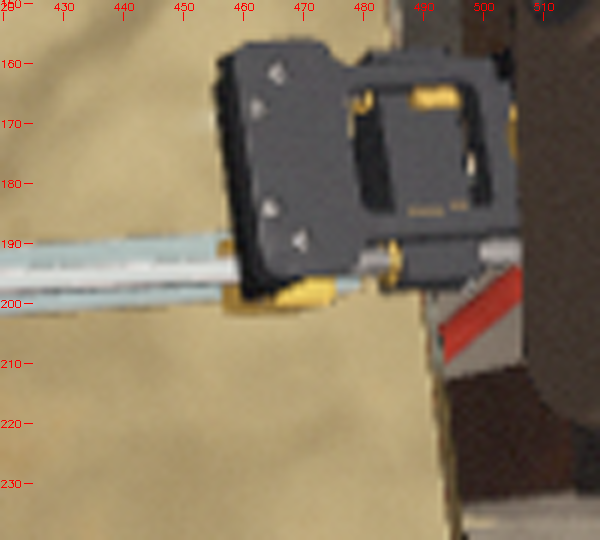

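The side view shows the fingers (bottom at (312,105)) straight above the knob at (312,111). The white mark is on the post at (304,109.5) and the pointed end is low, by the lower pin at (309,120). I'll descend around the knob.

Call:
jog_arm(rows=[[[0.2,0.05,1.2,-0.1,0],[0.2,0,1.2,-0.1,0],[0.2,0,1.1,-0.1,0],[0.2,0,0.1,0,0],[0.2,0,0,0,0]]])

```text
t: 25.95
tool_pos: [0.5829, -0.1122, 0.1957]
orientation: [-1.514, 0.015, 1.654]
force: [1.1, -0.6, -0.4]
width: 0.403
```

```bash
python3 go.py .577 -.058 .19 94.6
```

```text
t 25.95 pos [ 0.5829 -0.1122  0.1957] rpy [-86.74   0.88  94.76] w 0.403 F [ 1.1 -0.6 -0.4]
shift cm tool x,y,z: [5.45 0.57 0.14] turn deg: 0.16
```

Call:
jog_arm(rows=[[[0.2,0.3,0.6,0.1,0],[0.2,0.5,0.05,0,0],[0.2,0.6,0,0,0],[0.2,0.6,0,0,0],[0.2,0.6,0,0.1,0],[0.2,0.6,0,0,0],[0.2,0.6,0,0,0],[0.2,0.5,0,0,0],[0.2,0.4,0,0,0],[0.2,0,0,0,0]]])

```text
t: 26.78
tool_pos: [0.5772, -0.0611, 0.1911]
orientation: [-1.519, 0.019, 1.655]
force: [0.4, -1.7, 0.4]
width: 0.397
```

```bash
python3 go.py .577 -.058 .19 94.6
python3 - <<'E'
from cell import *
import cv2
from h import *
f=grab_frame("side")["pixels"][:,:,::-1]; crop(f,280,80,90,100,6,"pics/h3.png",10)
E
```

```text
t 26.78 pos [ 0.5772 -0.0611  0.1911] rpy [-87.04   1.07  94.8 ] w 0.397 F [ 0.4 -1.7  0.4]
shift cm tool x,y,z: [ 0.31  0.11 -0.01] turn deg: 0.2
```

View pics/h3.png

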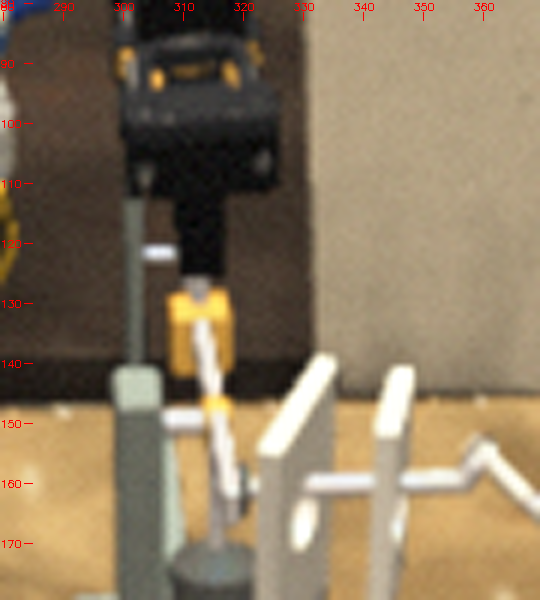

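The poise moved inward (block now at (312,135)), with 1.7 N of push. I'll back off, raise and let the beam settle.

Call:
jog_arm(rows=[[[0.2,-0.8,0,0,0],[0.2,0,0,0,0],[0.2,0,-1.5,0,0],[0.2,0,-2,0,0],[0.2,0,-2.5,0,0],[0.2,0,-2.5,0,0],[0.2,0,-1,-3,0],[0.2,0,0,-3,0],[0.2,0,0,0,0],[0.2,0,0,0,0],[0.2,0,0,0,0],[0.2,0,0,0,0]]])

```text
t: 27.83
tool_pos: [0.6424, -0.0662, 0.284]
orientation: [-1.512, 0.013, 1.649]
force: [0.1, -0.2, -0.3]
width: 0.4
```

Call:
jog_arm(rows=[[[0.2,0,0,0,0],[0.2,0,0,0,0],[0.2,0,0,0,0],[0.2,0,0,0,0],[0.2,0,0,0,0],[0.2,0,0,0,0],[0.2,0,0,0,0],[0.2,0,0,0,0]]])

```text
t: 28.5
tool_pos: [0.6401, -0.0667, 0.2841]
orientation: [-1.51, 0.013, 1.648]
force: [0.9, 0.8, 0.5]
width: 0.402
```

Run:
```python
from cell import *
import cv2
from h import *
f=grab_frame("side")["pixels"][:,:,::-1]; crop(f,280,80,90,100,6,"pics/h4.png",10);cv2.imwrite("pics/h4raw.png",f)
f=grab_frame("top")["pixels"][:,:,::-1]; crop(f,340,150,190,90,4,"pics/h5.png",10);cv2.imwrite("pics/h5raw.png",f)
print(observe()["t"],observe()["tool_pos"])
```

```text
28.6 [ 0.6401087  -0.06665618  0.28408814]
```

View pics/h4.png

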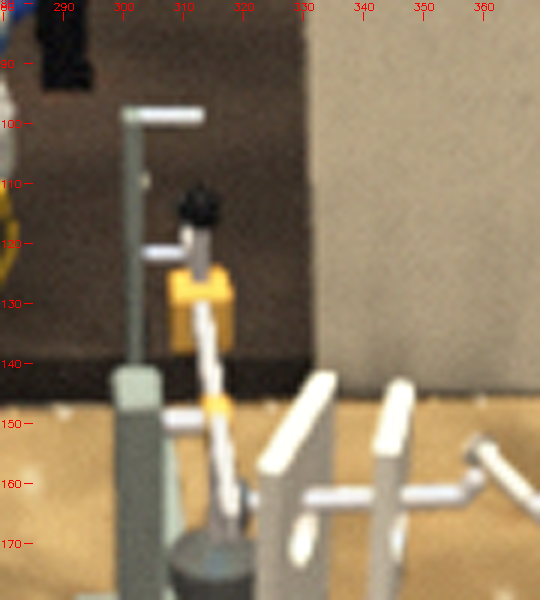

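View pics/h5.png

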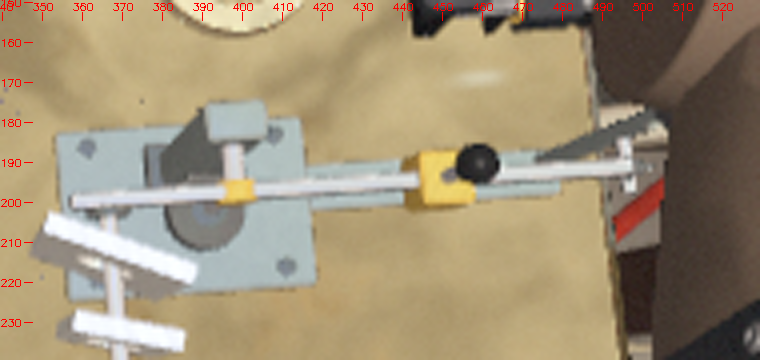

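The beam has left the stop: the hook bar at v≈161.7 was 160 before, and the point is at about (311,118). I'll fit tilt and poise position from these.

```bash
cat > tilt.py <<'E'
from h import *
q=np.load("scale.npy")
def fit(obs,L=None):
    def X(l,T,p,L):
        R=Ro.from_euler("z",q[3])*Ro.from_euler("x",T)
        return q[:3]+R.apply({"k":(0,-.05-p,.052),"pt":(0,-L,0),"bend":(-.104,.07,0)}.get(l,l))
    def res(v):
        LL=v[2] if L is None else L
        return np.array([(proj(c,X(l,v[0],v[1],LL))[0]-u) for c,l,u in obs]).ravel()
    r=least_squares(res,[.05,.06,.225] if L is None else [.05,.06])
    print(np.round(r.x,4),np.round(r.fun.reshape(-1,2),1).tolist()); return r.x
def crop1(n): pass
E
python3 - <<'E'
from tilt import *
print("init");fit([("side","k",(311.6,111.4)),("top","k",(478.9,190.1)),("side","pt",(309.4,119.9)),("top","pt",(494.5,193)),("side","bend",(356.9,159.4))])
print("now");fit([("side","k",(312.8,113.7)),("top","k",(458.7,190.2)),("side","pt",(310.7,118.2)),("side","bend",(357.5,161.2))])
# mark px
for T in(-.14,-.07,0,.07,.14):
    R=Ro.from_euler("z",q[3])*Ro.from_euler("x",T); print(T,proj("side",q[:3]+R.apply((0,-.222,0))),proj("side",q[:3]+R.apply((-.05,.07,0))))
Rz=Ro.from_euler("z",q[3]);print("mark",proj("side",q[:3]+Rz.apply((.021,-.232,0))))
s=cv2.imread("pics/h4raw.png");crop(s,296,92,50,75,9,"pics/h6.png",5)
E
```

```text
init
[0.1461 0.1065 0.2246] [[0.5, 0.3], [0.1, -0.1], [1.4, -0.1], [0.0, -0.3], [-0.0, -0.0]]
now
[0.0495 0.0617 0.1922] [[0.4, 0.6], [0.2, -0.0], [0.7, -0.1], [-0.8, 0.4]]
-0.14 [[310.88978748 101.97876388]] [[336.2511906  166.24630429]]
-0.07 [[310.83784221 106.24562344]] [[336.33859112 164.84964398]]
0 [[310.80785178 110.63994907]] [[336.41348963 163.36454314]]
0.07 [[310.7994722  115.14510424]] [[336.47537794 161.79855372]]
0.14 [[310.81233521 119.74499043]] [[336.5238219  160.15983687]]
mark [[303.91786372 109.26451592]]
```

View pics/h6.png

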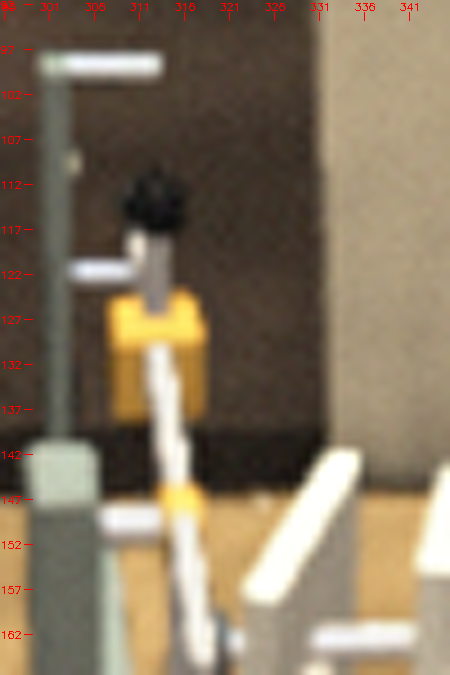

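The knob hides the point in the side view, so I'll use the hook bar and knob, and read the top view's point more closely.

Run:
```python
from tilt import *
fit([("side","k",(312.8,113.9)),("top","k",(458.7,190.2)),("side",(-.05,.07,0),(336.4,162.2)),("side","bend",(357.5,161.4))],.2246)
t=cv2.imread("pics/h5raw.png");crop(t,440,170,70,45,11,"pics/h7.png",5)
for T in(-.05,0,.05,.1):
    R=Ro.from_euler("z",q[3])*Ro.from_euler("x",T); print(T,proj("top",q[:3]+R.apply((0,-.2246,0))))
```

```text
[0.0476 0.0615] [[0.4, 0.4], [0.1, -0.1], [0.1, 0.1], [-0.8, 0.3]]
-0.05 [[504.70044805 189.47997312]]
0 [[502.38153394 190.3029914 ]]
0.05 [[499.86796198 191.12054886]]
0.1 [[497.17336202 191.93089958]]
```

View pics/h7.png

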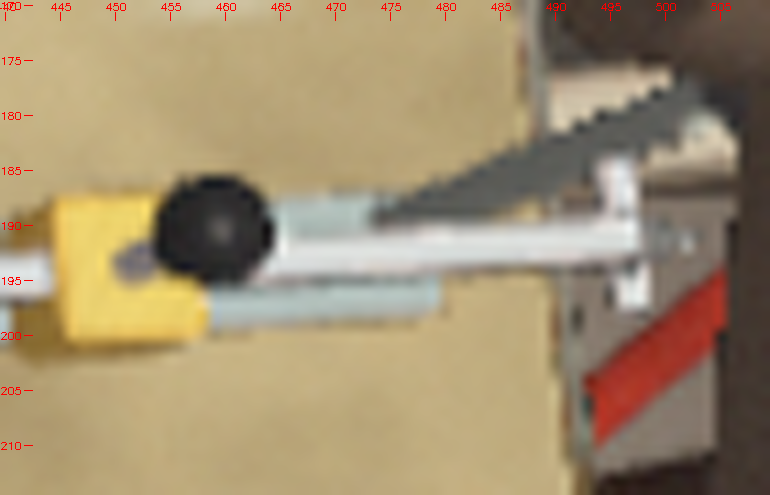

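The fit gives a tilt of about +0.048 rad and poise at about 0.0615. Balance is therefore about 7.4 mm further in, near 0.054. Pushing lets the beam tilt unpredictably, so I'll grip the knob lightly and shift it by that amount.

```bash
python3 - <<'E'
from tilt import *
for T,p in((.048,.0615),(0.048,.0541),(0,.054)):
    R=Ro.from_euler("z",q[3])*Ro.from_euler("x",T); print(T,p,q[:3]+R.apply((0,-.05-p,.052)))
E
python3 go.py .5768 -.0638 .25 94.6; python3 go.py .5768 -.0638 .197 94.6
```

```text
0.048 0.0615 [ 0.57665307 -0.06426026  0.2120261 ]
0.048 0.0541 [ 0.57606485 -0.05689223  0.21238117]
0 0.054 [ 0.57586788 -0.05442494  0.21743594]
t 28.60 pos [ 0.6401 -0.0667  0.2841] rpy [-86.52   0.73  94.42] w 0.403 F [-0.4  0.1  0.5]
shift cm tool x,y,z: [0.77 3.41 6.29] turn deg: -0.18
t 28.60 pos [ 0.6401 -0.0667  0.2841] rpy [-86.52   0.73  94.42] w 0.403 F [-0.4  0.1  0.5]
shift cm tool x,y,z: [0.77 8.71 6.29] turn deg: -0.18
```

Call:
jog_arm(rows=[[[0.2,0.2,0.3,2.2,0],[0.2,0.2,0.3,2.2,0],[0.2,0.2,0.8,1.8,0],[0.2,0.1,1.4,0,0],[0.2,0,0.6,0,0],[0.2,0,0,0,0]]])

```text
t: 29.1
tool_pos: [0.5735, -0.0648, 0.2529]
orientation: [-1.512, 0.013, 1.648]
force: [0.3, -0.4, -0.0]
width: 0.4
```

```bash
python3 go.py .5757 -.0642 .197 94.6
```

```text
t 29.10 pos [ 0.5735 -0.0648  0.2529] rpy [-86.6    0.75  94.44] w 0.400 F [ 0.3 -0.4 -0. ]
shift cm tool x,y,z: [ 0.05  5.59 -0.22] turn deg: -0.16
```

Call:
jog_arm(rows=[[[0.2,0.05,1.2,-0.35,0],[0.2,0,1.4,-0.1,0],[0.2,0,1.4,-0.1,0],[0.2,0,1.2,0,0],[0.2,0,0.3,0,0],[0.2,0,0,0,0]]])

```text
t: 29.6
tool_pos: [0.5799, -0.0651, 0.194]
orientation: [-1.514, 0.014, 1.649]
force: [0.2, 0.2, -0.6]
width: 0.404
```

```bash
python3 go.py .5757 -.0642 .197 94.6
```

```text
t 29.60 pos [ 0.5799 -0.0651  0.194 ] rpy [-86.76   0.79  94.46] w 0.404 F [ 0.2  0.2 -0.6]
shift cm tool x,y,z: [ 0.12 -0.3   0.41] turn deg: -0.14
```

Call:
jog_arm(rows=[[[0.2,0.12,-0.3,0.4,0],[0.2,0,0,0,0],[1,0,0,0,0],[1,0,0,0,0],[1,0,0,0,0],[1,0,0,0,0]]], force=4)

```text
t: 30.1
tool_pos: [0.5772, -0.0642, 0.1997]
orientation: [-1.517, 0.015, 1.649]
force: [-0.1, 0.2, 0.1]
width: 0.228
```

```bash
python3 go.py .5757 -.0642 .197 94.6;python3 - <<'E'
from cell import *
import cv2
from h import *
f=grab_frame("side")["pixels"][:,:,::-1]; crop(f,280,80,90,100,6,"pics/i1.png",10)
E
```

```text
t 30.10 pos [ 0.5772 -0.0642  0.1997] rpy [-86.94   0.85  94.46] w 0.228 F [-0.1  0.2  0.1]
shift cm tool x,y,z: [0.01 0.27 0.15] turn deg: -0.14
```

View pics/i1.png

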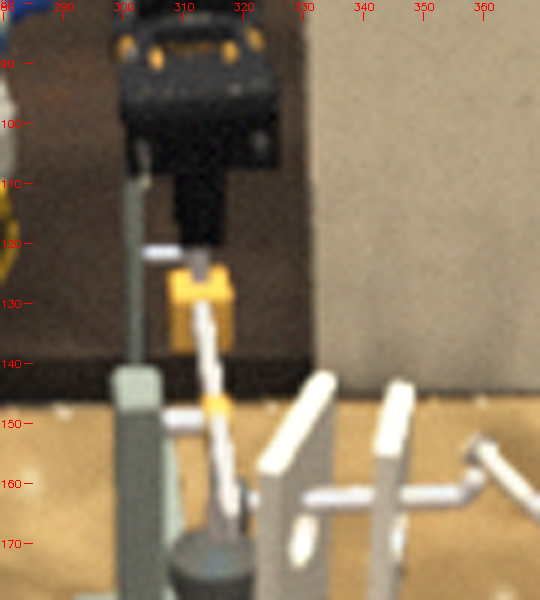

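The knob is gripped (21.7 mm) and the beam is undisturbed. I'll shift it 7.4 mm inward along the beam.

Call:
jog_arm(rows=[[[1,0.25,-0.02,0,0],[1,0.25,-0.02,0,0],[1,0.22,-0.01,0,0],[1,0,0,0,0]]])

```text
t: 30.48
tool_pos: [0.5765, -0.0568, 0.2005]
orientation: [-1.518, 0.016, 1.649]
force: [-0.5, -0.8, -0.6]
width: 0.224
```

```bash
python3 go.py .5766 -.0568 .2000 94.6
```

```text
t 30.48 pos [ 0.5765 -0.0568  0.2005] rpy [-86.95   0.91  94.46] w 0.224 F [-0.5 -0.8 -0.6]
shift cm tool x,y,z: [ 0.    0.05 -0.01] turn deg: -0.14
```

Call:
jog_arm(rows=[[[0.2,0,0,0,0],[0.2,0,0,0,0],[0.2,0,0,0,0],[0.2,0.1,-0.5,0,0],[0.2,0,-2,0,0],[0.2,0,-2.5,0,0],[0.2,0,-2.5,0,0],[0.2,0,-1,-3,0],[0.2,0,0,-3,0],[0.2,0,0,0,0],[0.2,0,0,0,0],[0.2,0,0,0,0]]])

```text
t: 31.48
tool_pos: [0.6423, -0.0479, 0.2887]
orientation: [-1.518, 0.014, 1.648]
force: [0.6, -0.0, -0.3]
width: 0.399
```

Call:
jog_arm(rows=[[[0.2,0,0,0,0],[0.2,0,0,0,0],[0.2,0,0,0,0],[0.2,0,0,0,0],[0.2,0,0,0,0],[0.2,0,0,0,0],[0.2,0,0,0,0],[0.2,0,0,0,0],[0.2,0,0,0,0],[0.2,0,0,0,0]]])

```text
t: 32.32
tool_pos: [0.6395, -0.0481, 0.289]
orientation: [-1.517, 0.014, 1.648]
force: [-0.3, -0.7, 0.1]
width: 0.398
```

Run:
```python
from cell import *
import cv2
from h import *
f=grab_frame("side")["pixels"][:,:,::-1]; crop(f,294,88,78,90,8,"pics/i2.png",10);cv2.imwrite("pics/i2raw.png",f)
f=grab_frame("top")["pixels"][:,:,::-1]; crop(f,440,170,70,45,11,"pics/i3.png",5);cv2.imwrite("pics/i3raw.png",f)
print(observe()["t"],observe()["tool_pos"])
```

```text
32.4167 [ 0.6395171  -0.04808196  0.28903426]
```

View pics/i2.png

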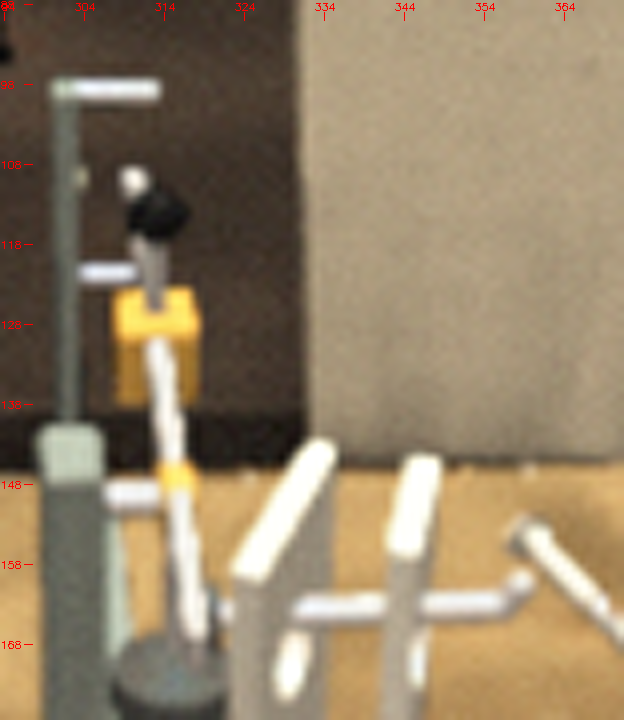

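View pics/i3.png

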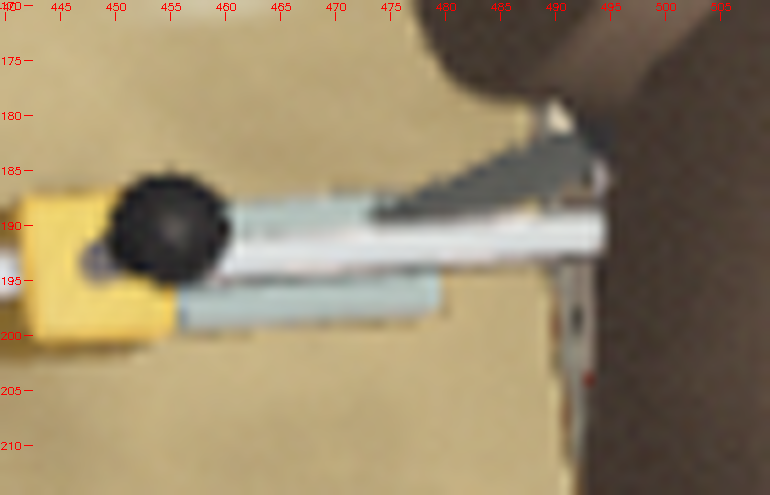

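Now the point shows above the knob at about (310.3,109.5), next to the mark at (303.7,109.8). The hook bar is at v≈163.3, against 163.4 predicted for level. I'll fit more exactly.

Run:
```python
from tilt import *
fit([("side","k",(313.1,114.2)),("top","k",(454.95,190.4)),("side",(-.05,.07,0),(336.4,163.25)),("side","bend",(357.5,162.6))],.2246)
s=cv2.imread("pics/i2raw.png");crop(s,296,92,26,32,20,"pics/i4.png",2)
for f,n in(("pics/side0.png","j0"),("pics/h4raw.png","j1"),("pics/i2raw.png","j2")):
    g=cv2.imread(f).astype(float).sum(2)
    # hook bar centroid between collar and plates / beyond plates
    for u0,u1 in((349,355),(332,340)):
        col=g[154:170,u0:u1].mean(1); w=np.clip(col-col.min()-.35*(col.max()-col.min()),0,None); print(n,u0,(w*np.arange(154,170)).sum()/w.sum())
for T in(0,.05,.14):
    R=Ro.from_euler("z",q[3])*Ro.from_euler("x",T); print(T,proj("side",q[:3]+R.apply((-.086,.07,0))),proj("side",q[:3]+R.apply((-.05,.07,0))))
```

```text
[0.0047 0.0541] [[0.3, 0.2], [0.1, -0.3], [0.0, 0.0], [-0.8, 0.0]]
j0 349 159.05998013158143
j0 332 159.73468895675936
j1 349 161.6372922168712
j1 332 162.11994703637353
j2 349 162.73213368665392
j2 332 163.19003171492665
0 [[349.92092399 162.94252402]] [[336.41348963 163.36454314]]
0.05 [[349.98879349 161.83292288]] [[336.45904989 162.2537683 ]]
0.14 [[350.0900644  159.74139333]] [[336.5238219  160.15983687]]
```

View pics/i4.png

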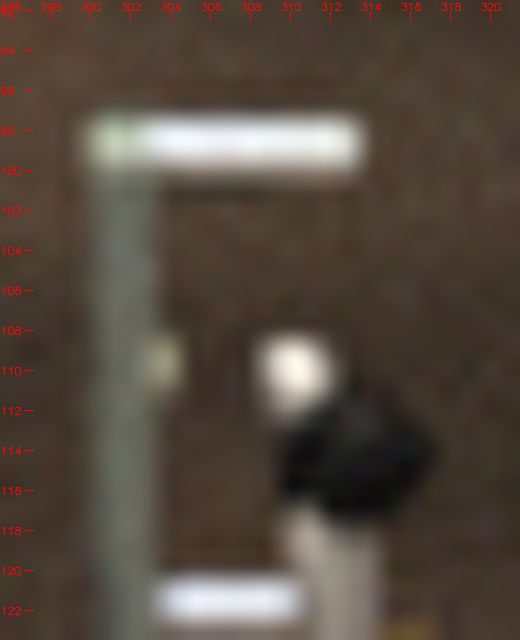

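Run:
```python
from tilt import *
for T in(-.02,0,.02,.14):
    R=Ro.from_euler("z",q[3])*Ro.from_euler("x",T)
    print(T,"barend top",np.round(proj("side",q[:3]+R.apply((0,-.219,.009)))[0],2),"tip",np.round(proj("side",q[:3]+R.apply((0,-.229,.0)))[0],2),"collar",np.round(proj("side",q[:3]+R.apply((-.0065,.07,0)))[0],2),"hook end top",np.round(proj("side",q[:3]+R.apply((0,.082,.009)))[0],2))
s=cv2.imread("pics/side0.png");crop(s,296,92,26,32,20,"pics/i5.png",2)
```

```text
-0.02 barend top [310.89 107.28] tip [310.68 108.26] collar [320.02 164.31] hook end top [317.95 164.28]
0 barend top [310.88 108.51] tip [310.67 109.56] collar [320.03 163.88] hook end top [317.95 163.73]
0.02 barend top [310.87 109.76] tip [310.67 110.88] collar [320.04 163.44] hook end top [317.96 163.17]
0.14 barend top [310.86 117.4 ] tip [310.68 118.93] collar [320.07 160.67] hook end top [317.95 159.68]
```

View pics/i5.png

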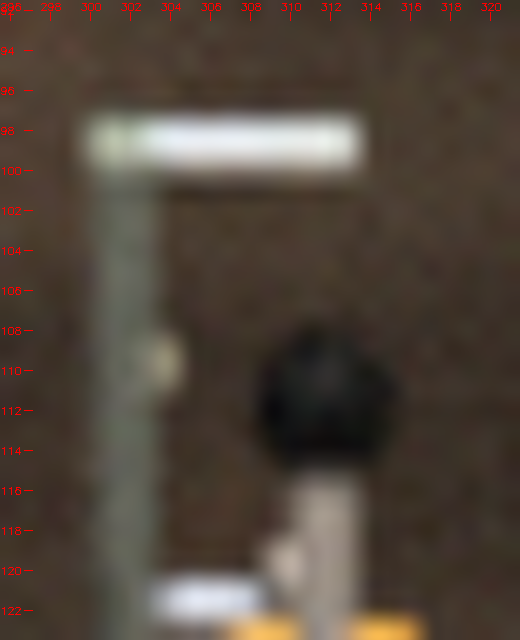

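Call:
jog_arm(rows=[[[0.2,0,-0.5,0,0],[0.2,3,0,0,0],[0.2,3,0,0,0],[0.2,3,0,0,0],[0.2,3,0,0,0],[0.2,3,0,0,0],[0.2,0,0,0,0]]])

```text
t: 33.0
tool_pos: [0.6286, 0.1053, 0.294]
orientation: [-1.518, 0.014, 1.642]
force: [0.5, -0.5, 0.3]
width: 0.399
```

Run:
```python
from cell import *
import cv2
from h import *
f=grab_frame("side")["pixels"][:,:,::-1]; crop(f,296,92,26,32,20,"pics/k1.png",2);cv2.imwrite("pics/k1raw.png",f)
f=grab_frame("top")["pixels"][:,:,::-1]; crop(f,440,165,70,45,11,"pics/k2.png",5);cv2.imwrite("pics/k2raw.png",f)
print(observe()["t"],observe()["tool_pos"])
```

```text
33.1 [0.62914942 0.1018682  0.29396305]
```

View pics/k1.png

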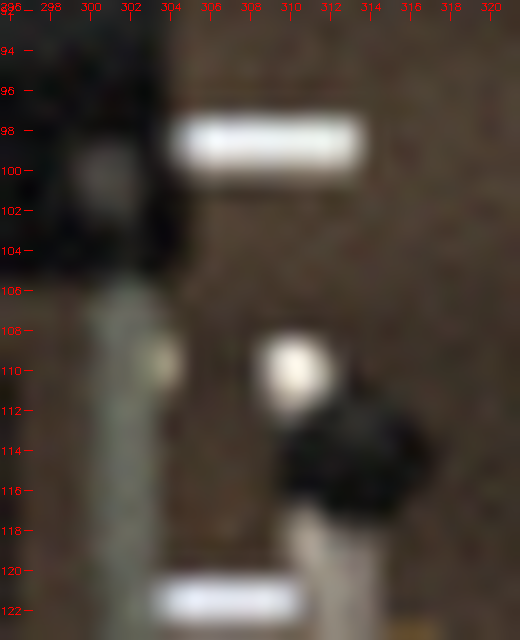

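View pics/k2.png

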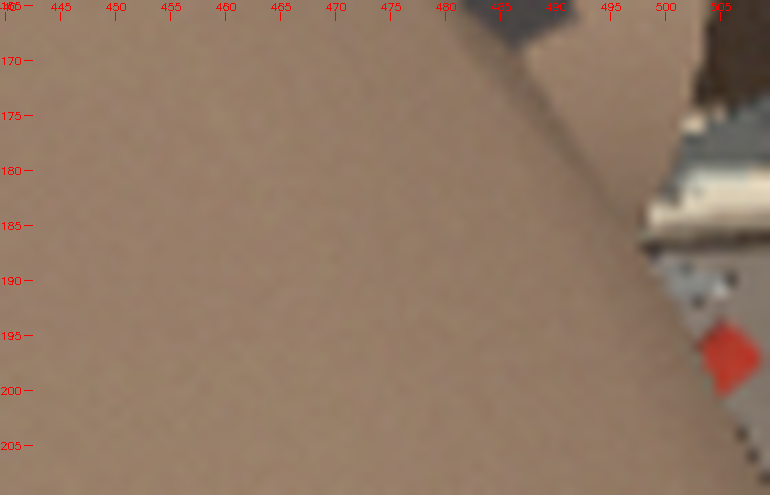

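The side view shows the point's bright end at (310.1,109.8), level with the mark at (303.6,109.7) to within about 1 px. The arm blocks the top view, so I'll move it aside for a cleaner check.

Call:
jog_arm(rows=[[[0.2,3.3,0,2,0],[0.2,3.3,0,2,0],[0.2,3.3,0,2,0],[0.2,3.3,0,2,0],[0.2,3.3,0,2,0],[0.2,3.3,0,2,0],[0.2,3.3,0,2,0],[0.2,3.3,0,2,0],[0.2,3.3,0,2,0],[0.2,0,0,0,0]]])

```text
t: 33.93
tool_pos: [0.4289, 0.3849, 0.2995]
orientation: [-1.521, 0.017, 1.623]
force: [-0.8, -0.1, 0.5]
width: 0.402
```

Run:
```python
from cell import *
import cv2
from h import *
f=grab_frame("side")["pixels"][:,:,::-1]; cv2.imwrite("pics/l1raw.png",f)
f=grab_frame("top")["pixels"][:,:,::-1]; crop(f,455,170,65,40,12,"pics/l2.png",5);cv2.imwrite("pics/l2raw.png",f)
crop(cv2.imread("pics/top0.png"),455,170,65,40,12,"pics/l3.png",5)
print(observe()["t"],observe()["tool_pos"])
```

```text
34.0333 [0.43142879 0.38184432 0.29930889]
```

View pics/l2.png

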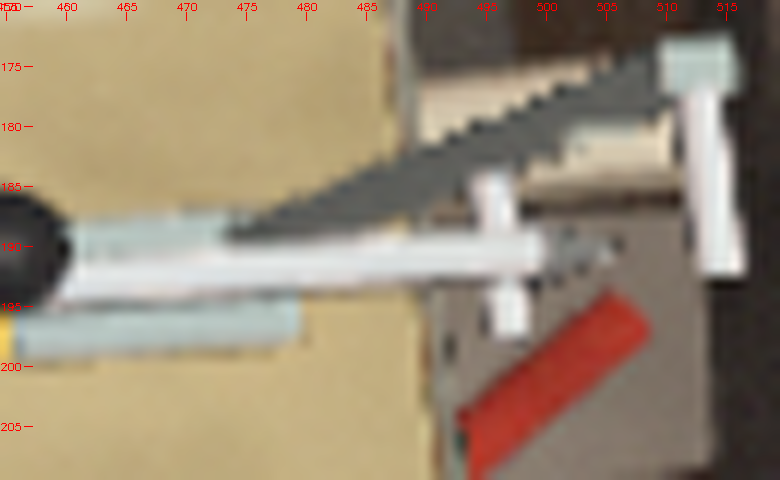

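View pics/l3.png

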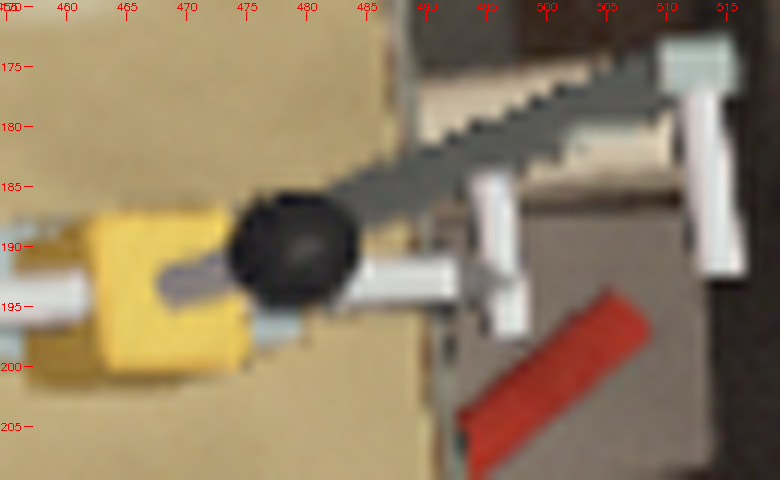

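Run:
```python
from tilt import *
for L in(.219,.222):
  for T in(-.03,-.015,0,.015,.048,.14):
    R=Ro.from_euler("z",q[3])*Ro.from_euler("x",T)
    print(L,T,"barend top",np.round(proj("top",q[:3]+R.apply((0,-L,.009)))[0],2),"tip",np.round(proj("top",q[:3]+R.apply((0,-.229,.0)))[0],2))
# image shift between side0 and l1 around hook bar: subpixel
for f in("side0","h4raw","i2raw","l1raw"):
    g=cv2.cvtColor(cv2.imread(f"pics/{f}.png"),cv2.COLOR_BGR2GRAY).astype(float)
    b=g[102:124,309:311].mean(1); print(f,np.round(b).astype(int).tolist())
    print("  bar", np.round(g[155:169,350:354].mean(1)).astype(int).tolist())
```

```text
0.219 -0.03 barend top [502.99 189.32] tip [505.87 189.67]
0.219 -0.015 barend top [502.37 189.56] tip [505.15 189.92]
0.219 0 barend top [501.73 189.8 ] tip [504.41 190.17]
0.219 0.015 barend top [501.07 190.05] tip [503.66 190.42]
0.219 0.048 barend top [499.56 190.57] tip [501.93 190.98]
0.219 0.14 barend top [494.92 192.03] tip [496.71 192.49]
0.222 -0.03 barend top [504.42 189.23] tip [505.87 189.67]
0.222 -0.015 barend top [503.78 189.47] tip [505.15 189.92]
0.222 0 barend top [503.13 189.72] tip [504.41 190.17]
0.222 0.015 barend top [502.45 189.96] tip [503.66 190.42]
0.222 0.048 barend top [500.91 190.5 ] tip [501.93 190.98]
0.222 0.14 barend top [496.17 191.97] tip [496.71 192.49]
side0 [62, 59, 63, 61, 55, 56, 49, 36, 31, 26, 16, 20, 24, 45, 69, 74, 81, 136, 148, 125, 122, 178]
  bar [166, 168, 174, 219, 239, 222, 157, 146, 168, 168, 172, 173, 173, 169]
h4raw [64, 66, 68, 62, 63, 60, 54, 50, 50, 53, 56, 52, 34, 30, 43, 66, 104, 120, 116, 190, 196, 116]
  bar [176, 178, 174, 175, 174, 188, 234, 240, 195, 146, 163, 179, 179, 177]
i2raw [64, 65, 65, 60, 60, 54, 72, 176, 201, 156, 108, 58, 38, 38, 38, 64, 90, 88, 95, 197, 198, 116]
  bar [177, 176, 175, 176, 174, 172, 185, 233, 239, 198, 147, 161, 178, 176]
l1raw [65, 68, 65, 66, 60, 54, 72, 176, 201, 164, 106, 58, 42, 37, 38, 66, 85, 91, 96, 199, 202, 118]
  bar [176, 179, 177, 178, 176, 177, 188, 233, 242, 200, 150, 164, 178, 178]
```

Matching the bar-end edge in both views against the known +0.14 start gives a tilt now of about -0.015 rad. The absolute fits say about 0. That is roughly level, with about 2 mm outward left to correct. There is time, so I'll make that small correction the same way.

```bash
python3 - <<'E'
from tilt import *
for T,p in((.045,.0541),(-.015,.0541),(-.015,.0562)):
    R=Ro.from_euler("z",q[3])*Ro.from_euler("x",T); print(T,p,q[:3]+R.apply((0,-.05-p,.052)))
E
python3 go.py .575 -.0535 .285 94.6
```

```text
0.045 0.0541 [ 0.5760536  -0.05675136  0.21270038]
-0.015 0.0541 [ 0.57581283 -0.05373545  0.21899153]
-0.015 0.0562 [ 0.57597993 -0.05582855  0.21902303]
t 34.03 pos [0.4314 0.3818 0.2993] rpy [-87.15   1.03  92.93] w 0.400 F [-0.5 -0.2  0.8]
shift cm tool x,y,z: [-44.21   1.43 -12.11] turn deg: -1.67
```

Call:
jog_arm(rows=[[[0.2,-3.8,0,-1,-1.6],[0.2,-3.8,0,-1,0],[0.2,-3.8,0,-1,0],[0.2,-3.8,0,-1,0],[0.2,-3.8,0,-1,0],[0.2,-3.8,0,-1,0],[0.2,-3.8,0,-1,0],[0.2,-3.8,0,-1,0],[0.2,-3.8,0,-1,0],[0.2,-3.8,0,-1,0],[0.2,-3,0,-1,0],[0.2,0,0,0,0]]])

```text
t: 35.03
tool_pos: [0.5766, -0.0515, 0.3014]
orientation: [-1.522, 0.021, 1.632]
force: [-0.0, 0.9, 0.5]
width: 0.407
```

```bash
python3 go.py .575 -.0535 .25 94.6
```

```text
t 35.03 pos [ 0.5766 -0.0515  0.3014] rpy [-87.23   1.2   93.5 ] w 0.407 F [-0.   0.9  0.5]
shift cm tool x,y,z: [-0.19  5.14  0.18] turn deg: -1.1
```

Call:
jog_arm(rows=[[[0.2,-0.15,1.8,0,-1.1],[0.2,0,1.8,0,0],[0.2,0,1.8,0,0],[0.2,0,0,0,0]]])

```text
t: 35.37
tool_pos: [0.5737, -0.0662, 0.2463]
orientation: [-1.523, 0.022, 1.637]
force: [-0.1, -0.3, 0.2]
width: 0.398
```

```bash
python3 go.py .5755 -.0537 .2065 94.6
```

```text
t 35.37 pos [ 0.5737 -0.0662  0.2463] rpy [-87.29   1.24  93.82] w 0.398 F [-0.1 -0.3  0.2]
shift cm tool x,y,z: [ 1.24  3.98 -0.26] turn deg: -0.78
```

Call:
jog_arm(rows=[[[0.2,1.2,0,-0.2,-0.7],[0.2,0,0,0,0]]])

```text
t: 35.53
tool_pos: [0.5747, -0.0559, 0.2466]
orientation: [-1.522, 0.021, 1.647]
force: [0.3, -0.1, 0.4]
width: 0.398
```

```bash
python3 go.py .5755 -.0537 .2065 94.6
```

```text
t 35.53 pos [ 0.5747 -0.0559  0.2466] rpy [-87.23   1.2   94.35] w 0.398 F [ 0.3 -0.1  0.4]
shift cm tool x,y,z: [ 0.21  4.01 -0.1 ] turn deg: -0.25
```

Call:
jog_arm(rows=[[[0.2,0.1,1.2,-0.1,0],[0.2,0.1,1.2,-0.05,0],[0.2,0,1.2,0,0],[0.2,0,0.3,0,0],[0.2,0,0,0,0]]])

```text
t: 35.95
tool_pos: [0.5766, -0.054, 0.2127]
orientation: [-1.531, 0.024, 1.649]
force: [0.1, -0.6, 0.3]
width: 0.402
```

```bash
python3 go.py .5755 -.0537 .2065 94.6
```

```text
t 35.95 pos [ 0.5766 -0.054   0.2127] rpy [-87.72   1.36  94.49] w 0.402 F [ 0.1 -0.6  0.3]
shift cm tool x,y,z: [0.04 0.62 0.1 ] turn deg: -0.11
```

Call:
jog_arm(rows=[[[0.2,0.03,0.55,0.1,0],[0.2,0,0,0,0],[0.2,0,0,0,0]]])

```text
t: 36.2
tool_pos: [0.5762, -0.0537, 0.2094]
orientation: [-1.534, 0.025, 1.65]
force: [0.4, -0.5, 0.3]
width: 0.402
```

Call:
jog_arm(rows=[[[1,0,0,0,0],[1,0,0,0,0],[1,0,0,0,0],[1,0,0,0,0]]], force=4)

```text
t: 36.53
tool_pos: [0.5765, -0.0538, 0.2107]
orientation: [-1.536, 0.025, 1.65]
force: [-0.5, -0.2, -0.8]
width: 0.223
```

```bash
python3 go.py .5755 -.0537 .2065 94.6;python3 - <<'E'
from cell import *
import cv2
from h import *
f=grab_frame("side")["pixels"][:,:,::-1]; crop(f,280,80,90,100,6,"pics/m1.png",10)
g=cv2.cvtColor(f,cv2.COLOR_BGR2GRAY).astype(float);print(np.round(g[155:169,350:354].mean(1)).astype(int).tolist())
E
```

```text
t 36.53 pos [ 0.5765 -0.0538  0.2107] rpy [-88.     1.44  94.53] w 0.223 F [-0.5 -0.2 -0.8]
shift cm tool x,y,z: [0.02 0.42 0.1 ] turn deg: -0.07
[176, 175, 174, 175, 174, 173, 184, 231, 240, 201, 149, 162, 178, 176]
```

View pics/m1.png

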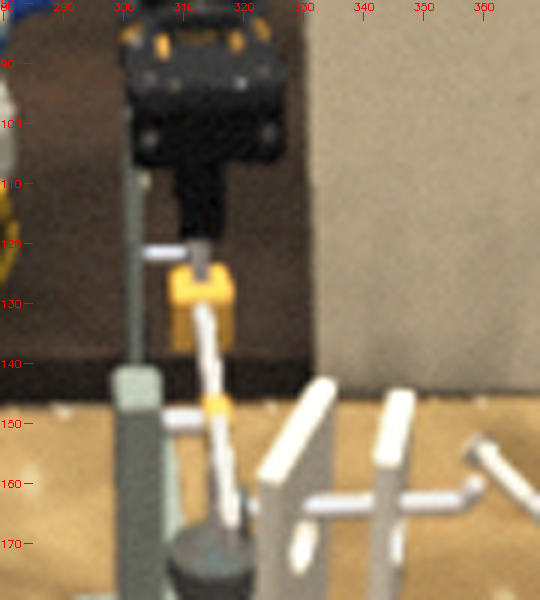

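The knob is gripped, hook-bar profile unchanged, and its position (y=-0.0538) agrees with tilt -0.015. I'll move it 2 mm outward.

Call:
jog_arm(rows=[[[1,-0.1,0,0,0],[1,-0.11,0,0,0],[1,0,0,0,0]]])

```text
t: 36.83
tool_pos: [0.5767, -0.0557, 0.2106]
orientation: [-1.536, 0.024, 1.65]
force: [0.7, -0.3, -0.7]
width: 0.223
```

```bash
python3 go.py .5765 -.0559 .2107 94.6
```

```text
t 36.83 pos [ 0.5767 -0.0557  0.2106] rpy [-87.99   1.4   94.53] w 0.223 F [ 0.7 -0.3 -0.7]
shift cm tool x,y,z: [-0.02 -0.01  0.02] turn deg: -0.07
```

Moved 1.9 mm. I'll release, rise straight up, move well clear and let it settle.

Call:
jog_arm(rows=[[[0.2,0,0,0,0],[0.2,0,0,0,0],[0.2,0,0,0,0],[0.2,0,-0.5,0,0],[0.2,0,-2,0,0],[0.2,0,-2.5,0,0],[0.2,0,-2.5,0,0],[0.2,0,-1.5,0,0],[0.2,3,0,1,0],[0.2,3.3,0,2,0],[0.2,3.3,0,2,0],[0.2,3.3,0,2,0]]])

```text
t: 37.83
tool_pos: [0.5007, 0.0683, 0.3059]
orientation: [-1.537, 0.026, 1.642]
force: [1.0, 0.6, -0.0]
width: 0.4
```

Call:
jog_arm(rows=[[[0.2,3.3,0,2,0],[0.2,3.3,0,1,0],[0.2,3.3,0,1,0],[0.2,3.3,0,1,0],[0.2,3.3,0,1,0],[0.2,3.3,0,1,0],[0.2,3.3,0,1,0],[0.2,3.3,0,1,0],[0.2,3.3,0,1,0],[0.2,0,0,0,0],[0.2,0,0,0,0],[0.2,0,0,0,0]]])

```text
t: 38.83
tool_pos: [0.3667, 0.3751, 0.3082]
orientation: [-1.545, 0.023, 1.647]
force: [0.1, 0.0, -0.3]
width: 0.4
```

Call:
jog_arm(rows=[[[0.2,0,0,0,0],[0.2,0,0,0,0],[0.2,0,0,0,0],[0.2,0,0,0,0],[0.2,0,0,0,0],[0.2,0,0,0,0],[0.2,0,0,0,0],[0.2,0,0,0,0]]])

```text
t: 39.5
tool_pos: [0.3694, 0.3708, 0.3092]
orientation: [-1.546, 0.023, 1.64]
force: [0.5, 0.4, 1.0]
width: 0.4
```

Run:
```python
from cell import *
import cv2
from h import *
f=grab_frame("side")["pixels"][:,:,::-1]; cv2.imwrite("pics/n1raw.png",f);crop(f,296,92,80,90,7,"pics/n1.png",5)
g=cv2.cvtColor(f,cv2.COLOR_BGR2GRAY).astype(float);print(np.round(g[102:124,309:311].mean(1)).astype(int).tolist(),np.round(g[155:169,350:354].mean(1)).astype(int).tolist())
f=grab_frame("top")["pixels"][:,:,::-1]; crop(f,455,170,65,40,12,"pics/n2.png",5);cv2.imwrite("pics/n2raw.png",f)
print(observe()["t"],observe()["tool_pos"])
```

```text
[67, 68, 64, 64, 62, 56, 62, 114, 162, 160, 108, 58, 38, 38, 40, 77, 97, 90, 102, 196, 198, 116] [177, 177, 177, 178, 176, 176, 195, 238, 240, 193, 150, 168, 178, 178]
39.6 [0.3692998  0.37087921 0.30916919]
```

View pics/n1.png

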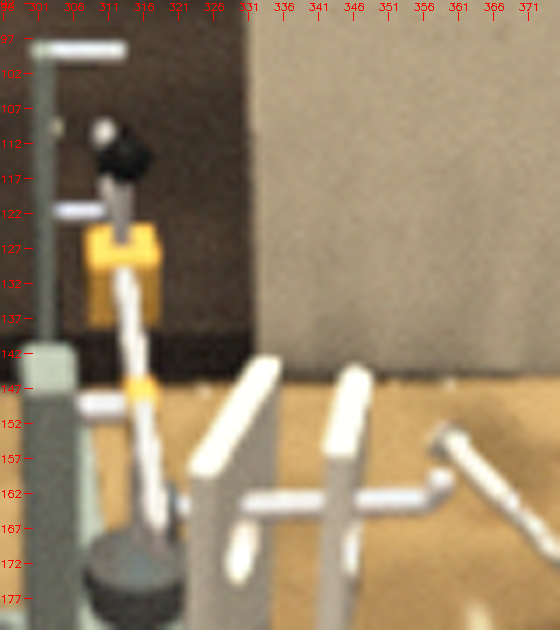

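View pics/n2.png

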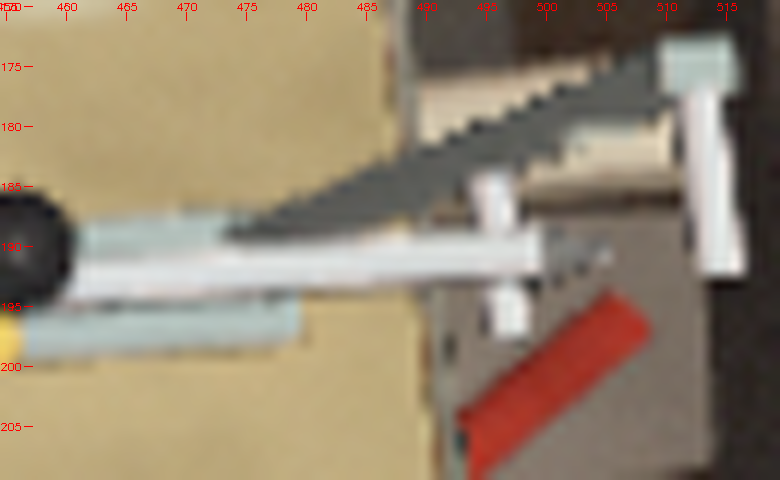

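View pics/n2raw.png

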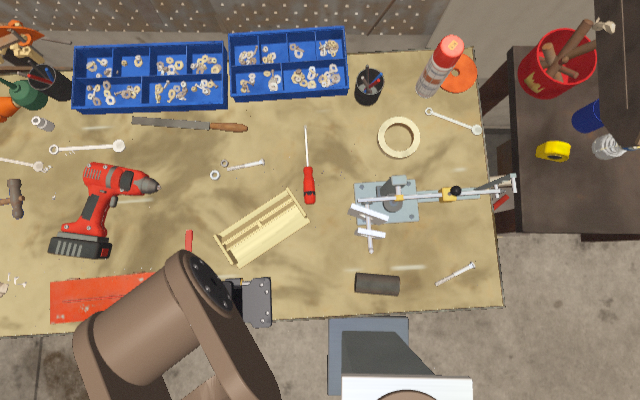

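The side view shows the point at (310.3,110.2) beside the mark at (303.7,109.7). The top view shows the tape (399,137), screwdriver (308,170) and sanding roll (377,284) where they began. One more look to confirm the beam is steady, then I'll hand in.

Call:
jog_arm(rows=[[[0.2,0,0,0,0],[0.2,0,0,0,0],[0.2,0,0,0,0],[0.2,0,0,0,0],[0.2,0,0,0,0],[0.2,0,0,0,0]]])

```text
t: 40.1
tool_pos: [0.3691, 0.3711, 0.3091]
orientation: [-1.546, 0.023, 1.641]
force: [0.5, 0.2, -0.3]
width: 0.401
```

Run:
```python
from cell import *
import cv2
import numpy as np
f=grab_frame("side")["pixels"][:,:,::-1].copy()
g=cv2.cvtColor(f,cv2.COLOR_BGR2GRAY).astype(float);print(np.round(g[102:124,309:311].mean(1)).astype(int).tolist(),np.round(g[155:169,350:354].mean(1)).astype(int).tolist())
a=cv2.imread("pics/top0.png").astype(float);b=cv2.imread("pics/n2raw.png").astype(float)
for n,(x,y,w,h) in dict(tape=(375,112,50,50),roll=(350,268,55,30),screw=(300,120,20,88)).items(): print(n,np.abs(a-b)[y:y+h,x:x+w].mean())
```

```text
[68, 68, 66, 64, 59, 58, 60, 112, 162, 162, 108, 56, 37, 36, 38, 76, 98, 92, 98, 198, 198, 116] [176, 177, 179, 176, 176, 176, 194, 238, 240, 193, 152, 170, 179, 178]
tape 5.124933333333333
roll 4.322020202020202
screw 4.828977272727273
```

```bash
python3 -c "
from cell import *
print(job_done())"
```

```text
the job is handed in; nothing more can be done
None
```

The job is handed in at about 40 s. Both plates hang on the hook by their holes, the big one first and the small one in front of it. The beam rests level as far as the cameras can show, with its point at the white mark.

I slid the poise inward in two moves (about 45 mm, then 7.4 mm) and then back out 1.9 mm. It now stands at roughly 0.056, inside the expected range of 0.03 to 0.085.

**Last checks**
- **Level:** two side pictures about 0.6 s apart agree, so the beam is at rest. The point is within about 1 px of the mark. The tilt estimates do not fully agree: about -0.008 rad measured from the known start tilt, and up to about +0.015 rad from the absolute fits. I take it as level to within about 0.015 rad.
- **Plates:** they hang apart on the bar and do not touch. The big plate is turned about 24° about the vertical; I left it that way.
- **Other objects:** the masking tape, sanding roll and screwdriver show no movement beyond picture noise. The robot is well clear of everything.

The plates did not swing upright in the grip, even at 3 N. I turned each one half way round and threaded it leaning over the hook's tip, and no contact force showed while threading.

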